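Count three grinding balls out of a rotary feeder and tip them into the milling jar

ROBOT

A 6-joint arm with a two-finger parallel gripper is mounted at the origin on the work surface. World frame = base frame: x ahead of the robot, y to its left, z up, the work surface at z = 0. Lengths are in m, angles in rad, forces in N, time in s.
With the tool pointing down it reaches from about 0.325 to 0.775 m from the base axis. Payload 5.5 kg.
Tool frame: the origin (TCP) lies midway between the tips of the shut fingers; the grasp point (between the pads) lies 19 mm behind it (ctrl.grip_point_offset is the distance from the TCP to the grasp point, in m); z points along the fingers, y is the line along which they close (so a half turn about z gives the same grasp; the last joint's range is limited). The gripper opens to 85 mm and grips with 20 to 120 N. Pads are 22 mm wide; open, the fingers measure 114 mm over their backs; the gripper's body (76 mm by 85 mm) begins 54 mm behind the grasp point. The pads swing forward as they close: fully open they stand 13 mm farther back than shut.
Start: joints at [1.186, 0.091, 1.231, -0, 1.82, -0.057], TCP at [0.193, 0.568, 0.231] pointing down, gripper open.
Joint ranges: [-2.87, 2.87], [-0.86, 2.18], [0.17, 2.46], [-1.51, 4.65], [0.06, 2.69], [-2.65, 2.65]. Speed limits (rad/s): [2.57, 2.57, 3.01, 3.14, 3.14, 3.14].

INTERFACE

Orientations are given as a unit quaternion [w, x, y, z].
In Python, from cell import ctrl, viewer gives the robot as it stands. The module is installed in compiled form; this text tells all that it offers.
- The arm moves only by the tool send_rows, never from a script. Its argument "commands" is a list that holds one entry, the list of rows, each a list of 5 numbers: the closure, from 0 (fully open) to 1 (shut), then the shift along the tool's x, y, z in cm, then the turn about the tool's z in rad. In form: [[[hand, tx, ty, tz, yaw], ...]]. A call has exactly 10 rows; each row is the pose to reach, as a shift and turn from the pose commanded when the call began, along the tool's axes at that moment; what a row does not reach only later rows make up. A row lasts 1/12 s, in which the tool goes at most 41.7 mm and 7.16 degrees, less where a joint would pass 70% of its speed; a pose out of reach is approached as far as the arm can. A call with a gripper value outside its range is refused whole. The fingers move at their own pace and stop on an object; the grip force is fixed at half the most. Time passes only in rows, so rows that repeat a pose let the fingers close, or fill a call up. It gives the time, the measured TCP pose, the force, the opening and the grip force at its end, in the units of the state.
- ctrl.get_obs(): the state, without advancing time (a new reading comes with each control period).
- viewer.camera(name): name is "side" or "top" or "wrist"; returns a dict with "image" (400x640x3 uint8, red, green, blue), "z_map" (400x640 float32, m along the optical axis (not along the pixel's ray), 0 where there is no reading), "fx", "fy", "cx", "cy" (pixels), "rvec" (rotation vector, rad) and "tvec" (3), from world to camera coordinates, as OpenCV has them; the wrist camera has in their place "mount" (4x4, takes a point from camera to tool coordinates, whose origin is the TCP and whose axes are the flange's). Camera axes: x right, y down, z forward; pixel columns grow to the right and rows downward; lengths in m; the calibration is good to about 2 mm. The wrist camera is an equidistant fisheye: a pixel r from the principal point sees the ray r / f radians off the axis. A picture is of the moment at which its call begins: read the wrist's pose just before it.
- ctrl.job_done(): hands the job in; it is judged then, once.
The state is a dict: "t": time; "qpos": joint angles; "joint_velocities": joint speeds; "joint_efforts": joint torques, N m; "position": TCP position; "eef_rot": TCP orientation; "force": force on the tool from outside, world axes, zero at the start; "ft_torque": the same for the moment, N m; "grip_width": finger opening in m; "finger_force": force on a finger pad.
Only numpy, scipy, OpenCV 4.12 (cv2) and the standard library are available. Lean on these libraries where they do the work, as an engineer would, in place of code of your own. Each camera call takes 0.05 s, during which the arm holds its last target. There are 200 camera calls.

TASK

Turn the feeder's hand wheel slowly by pushing its spokes, top towards the dish and taking a good second or more over each ball, until exactly three grinding balls have dropped one by one into the dish; the other three must stay in the feeder. Then take the dish by its handle, tip the three balls into the open steel jar and set the empty dish down upright on the bench. Do not disturb the other things on the bench.

Things in the scene. Friction and masses are not known exactly. Their poses are not given: they have to be found in the camera images.
- feeder: fixed ball feeder. Origin on the bench under the drum's middle. x: along the level drum axis, 140 mm up; hand wheel at the -x end. The ramp with the balls rises to +y (190 mm out, 285 mm high), outlet and dish are at -y. Clear-sided housing: 37 mm along x, y -86 to 62, z 66 to 236 mm; column and foot plate (150 mm along x) at y 15 to 215
- drum (a joint): turn of drum and hand wheel about the feeder's +x, rad; within 0.15 of 0 at the start. Growing = wheel top moves to -y, which feeds. Six one-ball pockets 1.047 apart, all empty at the start: ball k is taken off the ramp at about 0.52 + 1.047 k and drops from the outlet at about 1.7 + 1.047 k. Stays where left; resists with 0.15 Nm plus 0.12 Nm per rad/s
- wheel_center (a point): centre of the hand wheel, on the drum axis, 75 mm to -x of the feeder's origin, 140 mm up. Six steel spokes 8 mm thick, 60 degrees apart, stand out from a 32 mm hub square to the axis, each ending in an 18 mm black knob centred 70 mm from the axis. At joint 0 they stand 30, 90, 150 .. degrees from straight up. The housing's plate is 56 mm behind the wheel plane
- outlet (a point): middle of the outlet's lower edge, a 25 by 29 mm downward opening 66 mm above the bench, over the dish
- dish: loose steel dish with a straight handle, 140 g, standing under the outlet. Flared: 44 mm across at the foot, 108 mm across at the rim, 40 mm high, wall 3 mm, inner floor 4 mm up; walls lean 39 degrees from upright, so balls roll out at a tilt of about 55 to 70 degrees. Origin under the centre of the foot; its +x axis points along the handle, z up
- dish_handle (a point): middle of the dish's black handle: a level round bar 12 mm thick, its axis 37 mm above the bench, 70 to 145 mm from the dish's centre; this point lies 108 mm from the centre
- dish_in (a point): centre of the dish's inner floor, 4 mm above its underside
- jar: fixed heavy open steel grinding jar, outside 100 mm across, 80 mm high, inside 76 mm across, inner floor 14 mm up; origin under its centre, on the bench; black foot ring 128 mm across and 12 mm high
- jar_mouth (a point): centre of the jar's mouth, 80 mm above the bench
- ball0_center (a point): centre of steel grinding ball 0 (20 mm, 33 g); the balls lie in single file on the ramp, ball 0 lowest, resting on the drum, and are fed in the order 0 to 5
- ball1_center (a point): centre of steel grinding ball 1 (20 mm, 33 g); the balls lie in single file on the ramp, ball 0 lowest, resting on the drum, and are fed in the order 0 to 5
- ball2_center (a point): centre of steel grinding ball 2 (20 mm, 33 g); the balls lie in single file on the ramp, ball 0 lowest, resting on the drum, and are fed in the order 0 to 5
- ball3_center (a point): centre of steel grinding ball 3 (20 mm, 33 g); the balls lie in single file on the ramp, ball 0 lowest, resting on the drum, and are fed in the order 0 to 5
- ball4_center (a point): centre of steel grinding ball 4 (20 mm, 33 g); the balls lie in single file on the ramp, ball 0 lowest, resting on the drum, and are fed in the order 0 to 5
- ball5_center (a point): centre of steel grinding ball 5 (20 mm, 33 g); the balls lie in single file on the ramp, ball 0 lowest, resting on the drum, and are fed in the order 0 to 5
- lid: loose lid of the open jar: steel disc 104 mm across, 28 mm high with a small knob, lying on the bench; origin under its centre; not used
- petri: two stacked clear petri dishes, 94 mm across, 30 mm high; origin under the centre; not used
- reagent: amber glass bottle with blue cap, 70 mm across, 140 mm high; origin under the centre; not used
- vial: small glass vial with red cap, 32 mm across, 60 mm high; origin under the centre; not used
- marker: red marker pen lying on the bench, 130 mm long, 14 mm thick; origin under its middle; not used
- forceps: steel forceps lying on the bench, 165 mm long, 8 mm high; origin under the middle; not used
Not all that is in view belongs to the job. What is shaped like the dish but orange or red is not meant.

How it is judged:
On the way, in this order (a step that is already met when the one before it is completed fails the run):
1. the first ball lies in the dish, alone, the others still in the feeder (distance between ball0_center and dish_in below 0.055 m and z of each of ball1_center, ball2_center, ball3_center, ball4_center, ball5_center in the frame of feeder above 0.145 m and x of ball1_center in the frame of feeder between -0.015 and 0.015 m and x of ball2_center in the frame of feeder between -0.015 and 0.015 m and x of ball3_center in the frame of feeder between -0.015 and 0.015 m and x of ball4_center in the frame of feeder between -0.015 and 0.015 m and x of ball5_center in the frame of feeder between -0.015 and 0.015 m), for 0.1 s.
2. two balls lie in the dish, the others still in the feeder (distance between each of ball0_center, ball1_center and dish_in below 0.055 m and z of each of ball2_center, ball3_center, ball4_center, ball5_center in the frame of feeder above 0.145 m and x of ball2_center in the frame of feeder between -0.015 and 0.015 m and x of ball3_center in the frame of feeder between -0.015 and 0.015 m and x of ball4_center in the frame of feeder between -0.015 and 0.015 m and x of ball5_center in the frame of feeder between -0.015 and 0.015 m), for 0.1 s.
3. three balls lie in the dish, the others still in the feeder (distance between each of ball0_center, ball1_center, ball2_center and dish_in below 0.055 m and z of each of ball3_center, ball4_center, ball5_center in the frame of feeder above 0.145 m and x of ball3_center in the frame of feeder between -0.015 and 0.015 m and x of ball4_center in the frame of feeder between -0.015 and 0.015 m and x of ball5_center in the frame of feeder between -0.015 and 0.015 m), for 0.2 s.
At the end, for the whole second after the job is handed in: balls 0, 1 and 2 lie at rest inside the open jar (centre within 40 mm of its axis, below its rim), balls 3, 4 and 5 are still in the feeder (drum or ramp), and the empty dish stands upright (within 0.1 rad) and at rest on the bench, released (horizontal distance between each of ball0_center, ball1_center, ball2_center and jar below 0.04 m and z of each of ball0_center, ball1_center, ball2_center in the frame of jar below 0.075 m and z of each of ball3_center, ball4_center, ball5_center in the frame of feeder above 0.145 m and x of ball3_center in the frame of feeder between -0.015 and 0.015 m and x of ball4_center in the frame of feeder between -0.015 and 0.015 m and x of ball5_center in the frame of feeder between -0.015 and 0.015 m and angle between dish's own z axis and vertical below 0.1 rad and height (world z) of dish between -0.005 and 0.006 m and linear speed of dish below 0.02 m/s and linear speed of each of ball0, ball1, ball2 below 0.05 m/s); the robot touches nothing.
It fails at once if the drum is spun fast (over 3 rad/s) (velocity of joint drum above 3 rad/s or velocity of joint drum below -3 rad/s).
It fails at once if another thing on the bench is shifted by more than 25 mm or tipped over (distance of any of lid, petri, reagent, vial, marker, forceps from where it was at the start of the episode above 0.025 m or angle between any of reagent, vial, lid, petri's own z axis and vertical above 0.5 rad).
It also fails if it takes over 72 s, if anything falls off the work surface, if the arm or the gripper's body presses on something with over 40 N, if the wrist force passes 120 N, or if a joint passes its speed limit or range.

## Working session

There is one attempt and no reset: what is moved stays moved. The work goes in short steps, Python scripts to look and compute and a tool call to move; the robot and the scene stay as the last step left them, time stands still between calls to the robot, and variables do not carry over. Pictures are saved under pics/ and viewed, at most 10 in all, crops included, and the job is handed in when it is done.

Besides the shell and the picture viewer there is one more tool, called after "Request:" by a JSON object that holds its "fn" and its "kwargs". send_rows: Moves the arm, as the interface text tells. Its arguments: {"type":"object","properties":{"commands":{"type":"array"}},"required":["commands"]}

```bash
mkdir -p pics; cat > h.py <<'E'
import numpy as np, cv2
from cell import ctrl, viewer
def cam(n):
    c=viewer.camera(n); c['R']=cv2.Rodrigues(np.array(c['rvec'],float))[0]; c['t']=np.array(c['tvec'],float).ravel(); return c
def save(c,name,crop=None,s=1):
    im=c['image'][:,:,::-1]
    if crop: u0,v0,u1,v1=crop; im=im[v0:v1,u0:u1]
    cv2.imwrite('pics/'+name,cv2.resize(im,None,fx=s,fy=s,interpolation=cv2.INTER_CUBIC))
def ray(c,u,v,z):
    d=c['R'].T@np.array([(u-c['cx'])/c['fx'],(v-c['cy'])/c['fy'],1.]); o=-c['R'].T@c['t']; return o+d*(z-o[2])/d[2]
def cloud(c):
    v,u=np.mgrid[:400,:640]; z=c['z_map']; p=np.stack([(u-c['cx'])/c['fx']*z,(v-c['cy'])/c['fy']*z,z],-1)
    w=(p-c['t'])@c['R']; w[z==0]=np.nan; return w
def proj(c,p):
    q=c['R']@np.array(p)+c['t']; return c['fx']*q[0]/q[2]+c['cx'],c['fy']*q[1]/q[2]+c['cy']
E
python3 - <<'E'
from h import *
for n in('top','side'):
    c=cam(n); save(c,n+'0.png'); print(n,-c['R'].T@c['t'],c['R'][2]); np.savez(n+'0.npz',**{k:c[k] for k in c})
o=ctrl.get_obs(); print(o['t'],o['position'],o['eef_rot'],ctrl.grip_point_offset)
E
```

```text
top [0.30482322 0.02599787 1.35282691] [ 0.19503732 -0.00859375 -0.98075817]
side [ 0.01182616 -0.98367867  1.05522603] [ 0.3621104   0.68971084 -0.62703669]
0.1 [0.19306071 0.56780999 0.23023796] [-2.08924170e-04  1.63163058e-01  9.86598688e-01 -8.95371281e-04] 0.0187
```

View pics/top0.png

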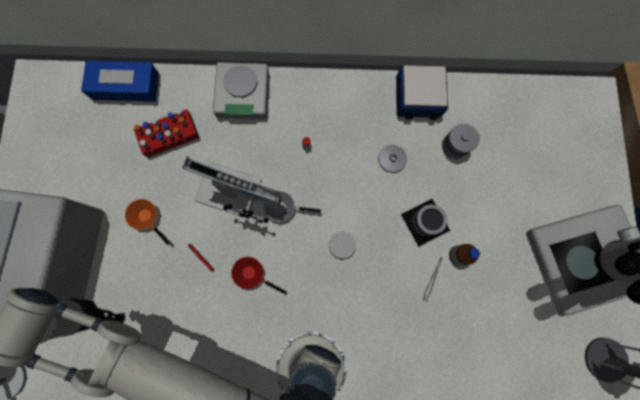

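View pics/side0.png

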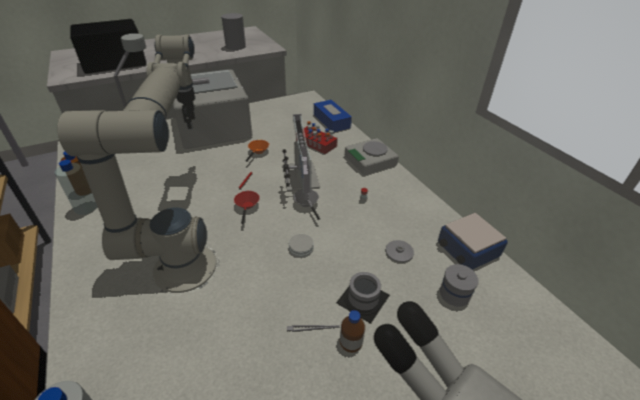

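The top picture shows the feeder: ramp from (190,165) to (285,200), hand wheel near (255,220), steel dish under the outlet at (285,207) with black handle to (320,211). The jar stands on the dark plate at (430,220); the closed jar at (460,140) and the orange (143,215) and red (248,272) dishes are decoys.

```bash
python3 - <<'E'
from h import *
T=dict(np.load('top0.npz')); S=dict(np.load('side0.npz'))
save(T,'top0c.png',(175,145,335,255),5)
save(S,'side0c.png',(250,100,410,320),2.7)
for n,c in(('T',T),('S',S)):
    w=cloud(c)
    # jar rim
    m=(abs(w[...,2]-.08)<.006)&(w[...,1]<-.1)&(w[...,1]>-.4)&(w[...,0]>.3)&(w[...,0]<.6)
    p=w[m]; 
    if len(p)>5:
        (x,y),r=cv2.minEnclosingCircle(p[:,:2].astype(np.float32)); print(n,'jar',x,y,r,len(p))
    # ramp/housing top points
    m=(w[...,2]>.2)&(w[...,2]<.32)&(w[...,0]>.38)&(w[...,0]<.7)&(w[...,1]>.0)&(w[...,1]<.45)
    p=w[m]; print(n,len(p),p.min(0),p.max(0)); L=cv2.fitLine(p[:,:2].astype(np.float32),cv2.DIST_HUBER,0,.01,.01).ravel(); print(L)
    # dish rim
    m=(w[...,2]>.025)&(w[...,2]<.045)&(w[...,0]>.35)&(w[...,0]<.6)&(w[...,1]>-.02)&(w[...,1]<.15)
    p=w[m]; print('dish',len(p),p.min(0),p.max(0))
    g=c['image'].max(-1)
    # black handle
    m=(g<50)&(w[...,2]>.02)&(w[...,2]<.06)&(w[...,0]>.35)&(w[...,0]<.6)&(w[...,1]>-.1)&(w[...,1]<.12)
    v,u=np.nonzero(m); q=np.array([ray(c,a,b,.041) for a,b in zip(u,v)])
    if len(q)>3: L=cv2.fitLine(q[:,:2].astype(np.float32),cv2.DIST_HUBER,0,.01,.01).ravel(); s=(q[:,:2]-L[2:])@L[:2]; print('handle',len(q),L,s.min(),s.max(),u.min(),u.max(),v.min(),v.max())
E
```

```text
T jar 0.4937010407447815 -0.38867831230163574 0.04997435584664345 171
T 1230 [0.4697735  0.11440766 0.20000457] [0.63054925 0.39387194 0.29007759]
[0.32658905 0.94516647 0.57535696 0.27147356]
dish 276 [ 0.47920862 -0.01657323  0.02518487] [0.58562244 0.14894975 0.04459684]
handle 57 [0.0333477  0.9994438  0.5210924  0.01513361] -0.028587055387377557 0.10016028067724772 281 319 208 219
S jar 0.49558061361312866 -0.39492595195770264 0.051055606454610825 159
S 476 [0.47307451 0.10784316 0.20006633] [0.633646   0.38597631 0.28614308]
[0.30885902 0.9511078  0.5846817  0.27975655]
dish 127 [ 0.48190845 -0.01797693  0.02518014] [0.58855945 0.14987717 0.04442517]
handle 6 [0.05476328 0.9984994  0.52224404 0.02595694] -0.0353772521356156 0.016133365547384385 312 317 208 216
```

View pics/top0c.png

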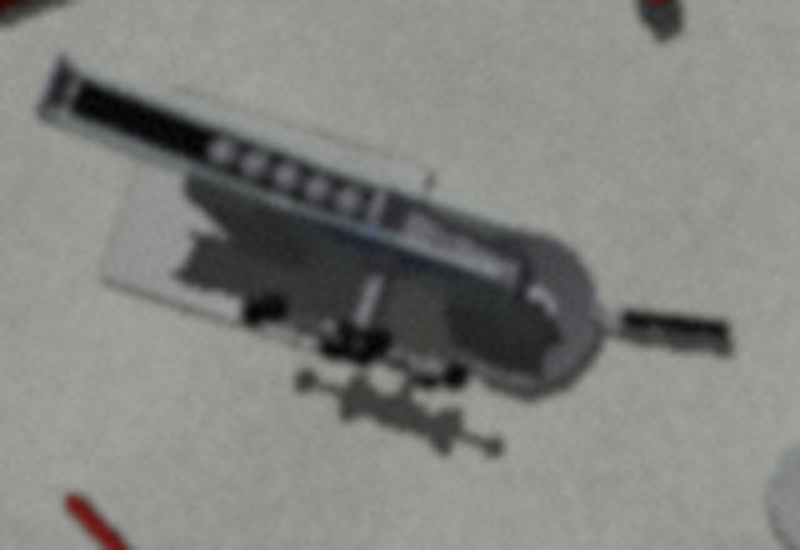

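View pics/side0c.png

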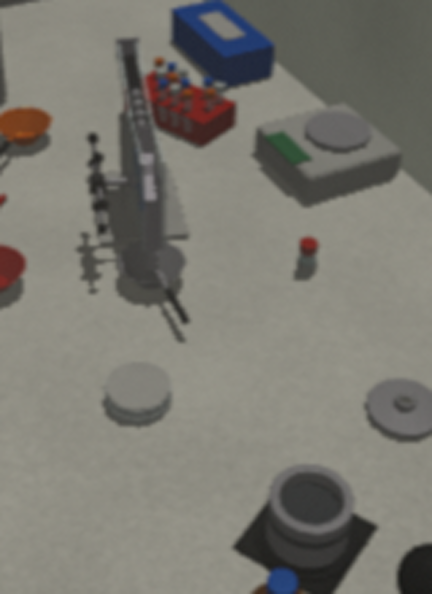

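The crops show the wheel's knobs at top-crop (265,310), (355,340), (455,375), five balls visible on the ramp plus one by the cover, and the grey dish with black handle (622,318)-(728,330); it is the only grey one, under the outlet, so it is the dish meant.

```bash
python3 - <<'E'
from h import *
T=dict(np.load('top0.npz')); S=dict(np.load('side0.npz'))
a=ray(T,299.4,208.6,.039);b=ray(T,320.6,211,.039);d=(b-a)/np.linalg.norm(b-a);print('handle',a,b,d, np.linalg.norm(b-a))
for n,c in(('T',T),('S',S)):
    w=cloud(c); z=w[...,2]; g=c['image'].max(-1)
    # dish rim circle
    m=(z>.034)&(z<.044)&(w[...,0]>.45)&(w[...,0]<.6)&(w[...,1]>.02)&(w[...,1]<.16)&(g>60)
    p=w[m][:,:2]; A=np.c_[2*p,np.ones(len(p))]; s=np.linalg.lstsq(A,(p**2).sum(1),rcond=None)[0]; print(n,'dishrim',s[:2],np.sqrt(s[2]+s[0]**2+s[1]**2),len(p),p.min(0),p.max(0))
    # ramp line in slices along y
    for y0 in (.15,.2,.25,.3,.35):
        m=(z>.2)&(z<.32)&(abs(w[...,1]-y0)<.012)&(w[...,0]>.4)&(w[...,0]<.7)
        q=w[m]; print(y0,len(q),np.round([q[:,0].min(),q[:,0].max(),np.median(q[:,0]),q[:,2].max()],4))
    m=(z>.265)&(w[...,0]>.4)&(w[...,0]<.7)&(w[...,1]>.1)&(w[...,1]<.45); q=w[m]; print('top end',q.min(0),q.max(0))
    x=np.array([np.cos(-.324),np.sin(-.324)]);
    m=((g<60)&(z>.05)&(z<.26)&(w[...,0]>.35)&(w[...,0]<.6)&(w[...,1]>.08)&(w[...,1]<.35)).astype(np.uint8)
    k,l,st,ce=cv2.connectedComponentsWithStats(m)
    for i in range(1,k):
        if st[i,4]>3: q=w[l==i]; print(n,'blob',ce[i].round(1),st[i,4],np.median(q,0).round(4))
E
```

```text
handle [0.52454851 0.05450255 0.039     ] [ 0.51814681 -0.01873834  0.039     ] [-0.08707418 -0.99620183  0.        ] 0.0735201278002718
T dishrim [0.52827671 0.11090463] 0.047406309965704115 116 [0.47920862 0.02148464] [0.58562244 0.15839619]
0.15 57 [0.5198 0.5637 0.5534 0.231 ]
0.2 131 [0.4698 0.579  0.5486 0.2396]
0.25 120 [0.4936 0.594  0.5695 0.2363]
0.3 115 [0.5656 0.6099 0.5867 0.2561]
0.35 133 [0.5797 0.6241 0.6033 0.2744]
top end [0.58427709 0.34261467 0.26502591] [0.63054925 0.38814479 0.29007759]
T blob [209.7 172.7] 83 [0.5938 0.3192 0.2349]
T blob [220.6 178.1] 10 [0.5774 0.2866 0.238 ]
T blob [229.5 176.5] 4 [0.5883 0.2641 0.2138]
T blob [227.9 180.7] 10 [0.5716 0.2667 0.2275]
T blob [235.7 179. ] 7 [0.582  0.2462 0.2095]
T blob [247.4 195.2] 511 [0.5468 0.222  0.151 ]
T blob [242.  181.5] 6 [0.575  0.2288 0.2014]
T blob [234.1 183.1] 8 [0.567  0.2492 0.2155]
T blob [240.2 185.4] 5 [0.5619 0.2315 0.2169]
T blob [253.7 186.8] 19 [0.5575 0.1897 0.2183]
T blob [228.  206.6] 40 [0.5004 0.2661 0.198 ]
T blob [246.1 213.4] 83 [0.4822 0.2182 0.1569]
T blob [263.5 220. ] 28 [0.4693 0.161  0.1533]
S dishrim [0.53273292 0.110131  ] 0.052424982356948834 51 [0.48190845 0.02667779] [0.58855945 0.15940761]
0.15 21 [0.5243 0.5678 0.5573 0.2292]
0.2 44 [0.4731 0.5824 0.5505 0.2343]
0.25 47 [0.4973 0.598  0.5731 0.2366]
0.3 26 [0.5683 0.6084 0.583  0.2571]
0.35 47 [0.5843 0.6255 0.6079 0.2778]
top end [0.59094856 0.33982732 0.26515555] [0.633646   0.38597631 0.28614308]
S blob [298.1 129.8] 10 [0.5945 0.3226 0.2391]
S blob [284. 151.] 5 [0.497  0.2527 0.1962]
S blob [285.1 158.6] 9 [0.4767 0.191  0.2056]
S blob [285.6 167.1] 24 [0.4826 0.2091 0.1483]
S blob [287.1 175.6] 19 [0.4681 0.1503 0.1522]
S blob [287.4 184.2] 5 [0.4727 0.1722 0.0887]
```

Request:
{"fn": "send_rows", "kwargs": {"commands": [[[1, 0, 0, -3, 0], [1, -2, -1, -6, 0], [1, -5, -2.3, -8, 0], [1, -8, -3.6, -8, 0], [1, -11, -5, -8, 0], [1, -14, -6.4, -8, 0], [1, -17, -7.8, -8, 0], [1, -20, -9.1, -8, 0], [1, -23, -10.5, -8, 0], [1, -25, -11.4, -8, 0]]]}}

```text
t: 0.93
position: [0.3949, 0.3774, 0.3108]
eef_rot: [0.0, 0.164, 0.986, -0.001]
force: [-0.4, -0.8, 0.2]
grip_width: -0.0001
finger_force: 0.0
```

Request:
{"fn": "send_rows", "kwargs": {"commands": [[[1, -2, -0.9, 0, 0], [1, -4.5, -2, 0, 0], [1, -7, -3.2, 0, 0], [1, -9.5, -4.3, 0, 0], [1, -11.5, -5.2, 0, 0], [1, -12.5, -5.7, 0, 0], [1, -13.4, -6.1, 0, 0], [1, -13.4, -6.1, 0, 0], [1, -13.4, -6.1, 0, 0], [1, -13.4, -6.1, 0, 0]]]}}

```text
t: 1.77
position: [0.4997, 0.2796, 0.3114]
eef_rot: [-0.0, 0.163, 0.987, 0.0]
force: [0.0, 1.3, 0.7]
grip_width: -0.0001
finger_force: 0.0
```

```bash
python3 - <<'E'
from h import *
o=ctrl.get_obs(); c=viewer.camera('wrist'); print(o['t'],o['position'],o['eef_rot'],o['grip_width'],c['mount'],c['fx'],c['cx'],c['cy'])
np.savez('w1.npz',pos=o['position'],q=o['eef_rot'],**c); save(c,'w1.png')
E
```

```text
1.7667 [0.49972795 0.27958997 0.31141248] [-1.13644867e-04  1.62576878e-01  9.86695855e-01  1.87205035e-04] -8.733412936758526e-05 [[ 1.05054816e-03 -9.60170621e-01 -2.79412374e-01  7.09753253e-02]
 [ 9.99999326e-01  8.70647600e-04  7.67958858e-04  3.28920949e-04]
 [-4.94101821e-04 -2.79412992e-01  9.60170889e-01 -1.42711060e-01]
 [ 0.00000000e+00  0.00000000e+00  0.00000000e+00  1.00000000e+00]] 309.70691628693146 313.754313684602 195.59585167437803
```

View pics/w1.png

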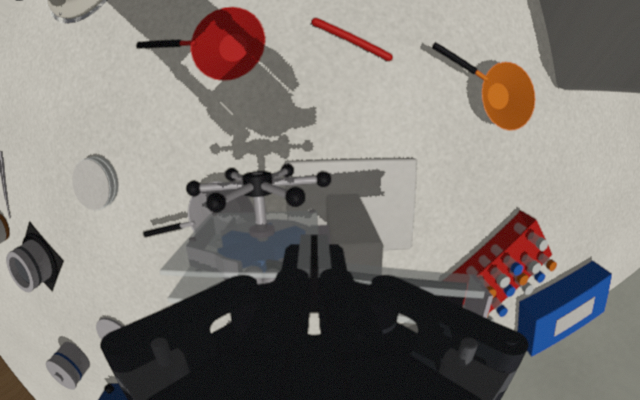

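The wrist view shows all six knobs: (193,188), (216,203), (296,197), (323,179), (288,170), (232,174), hub at (258,183); the fingers are on the housing side at (314,250).

```bash
cat >> h.py <<'E'
from scipy.spatial.transform import Rotation as Ro
from scipy.optimize import least_squares
def wproj(c,pos,q,P):
    Rt=Ro.from_quat([q[1],q[2],q[3],q[0]]).as_matrix(); M=np.array(c['mount'])
    p=(np.atleast_2d(P)-pos)@Rt; p=(p-M[:3,3])@M[:3,:3]
    r=np.hypot(p[:,0],p[:,1]); a=np.arctan2(r,p[:,2]); return np.c_[c['cx']+c['fx']*a*p[:,0]/r, c['cy']+c['fy']*a*p[:,1]/r]
def knobs(x,y,t,j,k):
    th=np.radians(k)+j; yf=np.array([-np.sin(t),np.cos(t)])
    s=-.07*np.sin(th); return np.c_[x+s*yf[0],y+s*yf[1],.14+.07*np.cos(th)]
KN=np.array([90,30,-30,-90,-150,150])
E
python3 - <<'E'
from h import *
c=dict(np.load('w1.npz'));
px=np.array([[193,188],[216,203],[296,197],[323,179],[288,170],[232,174]],float)
g=c['image'].max(-1).astype(float)
for _ in range(3):
  for i,(u,v) in enumerate(px):
    vv,uu=np.mgrid[int(v)-8:int(v)+9,int(u)-8:int(u)+9]; w=(g[vv,uu]<50)&(np.hypot(uu-u,vv-v)<8.5); px[i]=[uu[w].mean(),vv[w].mean()]
print(px.round(1).tolist())
f=lambda p:(wproj(c,c['pos'],c['q'],knobs(*p,KN))-px).ravel()
s=least_squares(f,[.482,.218,-.3,0],loss='soft_l1'); print(s.x,s.fun.round(1))
x,y,t,j=s.x
o=np.array([x,y])+.075*np.array([np.cos(t),np.sin(t)]); print('origin',o)
E
```

```text
[[193.1, 188.1], [216.0, 203.0], [295.7, 196.7], [323.4, 179.0], [288.2, 169.5], [229.7, 173.9]]
[ 0.48743507  0.22174262 -0.29290818 -0.14600203] [ 0.4  0.1  0.2 -0.5 -0.1  0.  -0.5 -0.1 -1.3  0.5  1.6  0.1]
origin [0.55924069 0.20008729]
```

Request:
{"fn": "send_rows", "kwargs": {"commands": [[[1, -0.2, 0.7, 0, -0.034], [1, -0.45, 1.4, 1, -0.034], [1, -0.45, 1.4, 4, -0.034], [1, -0.45, 1.4, 7, -0.034], [1, -0.45, 1.4, 10, -0.034], [1, -0.45, 1.4, 12, -0.034], [1, -0.45, 1.4, 13.2, -0.034], [1, -0.45, 1.4, 13.6, -0.034], [1, -0.45, 1.4, 13.6, -0.034], [1, -0.45, 1.4, 13.6, -0.034]]]}}

```text
t: 2.65
position: [0.5095, 0.291, 0.1767]
eef_rot: [0.001, 0.146, 0.989, 0.001]
force: [0.3, 0.3, 0.5]
grip_width: -0.0
finger_force: 0.0
```

```bash
cat >> h.py <<'E'
W=np.array([.4874,.2217]); TF=-.293; XF=np.array([np.cos(TF),np.sin(TF)]); YF=np.array([-np.sin(TF),np.cos(TF)])
def fpos():
    o=ctrl.get_obs(); d=np.array(o['position'][:2])-W; q=o['eef_rot']
    Rt=Ro.from_quat([q[1],q[2],q[3],q[0]]).as_matrix()
    print('t',round(o['t'],2),'fx,fy,z mm',(1e3*np.r_[d@XF,d@YF,o['position'][2]]).round(1),'yawerr',round(float(np.arctan2(Rt[1,1],Rt[0,1])-np.arctan2(YF[1],YF[0])),3),'F',np.round(o['force'],1)); return o
E
python3 - <<'E'
from h import *
fpos()
E
```

```text
t 2.65 fx,fy,z mm [  1.2  72.8 176.7] yawerr -0.001 F [0.3 0.3 0.5]
```

Request:
{"fn": "send_rows", "kwargs": {"commands": [[[1, 0, -0.35, 0, 0], [1, 0, -0.7, 0, 0], [1, 0, -1.05, 0, 0], [1, 0, -1.4, 0, 0], [1, 0, -1.75, 0, 0], [1, 0, -2.1, 0, 0], [1, 0, -2.45, 0, 0], [1, 0, -2.8, 0, 0], [1, 0, -3.15, 0, 0], [1, 0, -3.5, 0, 0]]]}}

```text
t: 3.48
position: [0.4994, 0.2573, 0.1765]
eef_rot: [0.001, 0.146, 0.989, 0.001]
force: [0.9, 4.6, 2.6]
grip_width: 0.0004
finger_force: 2.0
```

```bash
cat >> h.py <<'E'
def joint(name=None,j0=0.):
    o=fpos(); c=viewer.camera('wrist'); g=c['image'].max(-1)
    m=(g<50).astype(np.uint8)
    # score joint angle: fraction of dark px around each predicted knob + hub-free check
    best=[]
    vv,uu=np.mgrid[:400,:640]
    for j in np.arange(-.53,.53,.02):
        P=wproj(c,o['position'],o['eef_rot'],knobs(W[0],W[1],TF,j,KN)); s=0
        for u,v in P[:6]:
            r=np.hypot(uu-u,vv-v); s+=m[r<5].mean()-m[(r>9)&(r<12)].mean()
        best.append((s,j))
    best=sorted(best)[::-1][:3]; print('joint mod 1.047:',[(round(a,2),round(b,2)) for a,b in best])
    if name: save(c,name)
    return c,o
E
python3 - <<'E'
from h import *
joint('w2.png')
E
```

```text
t 3.48 fx,fy,z mm [  1.2  37.5 176.5] yawerr -0.001 F [0.9 4.6 2.6]
joint mod 1.047: [(np.float64(1.22), np.float64(0.41)), (np.float64(1.22), np.float64(0.39)), (np.float64(1.2), np.float64(0.21))]
```

View pics/w2.png

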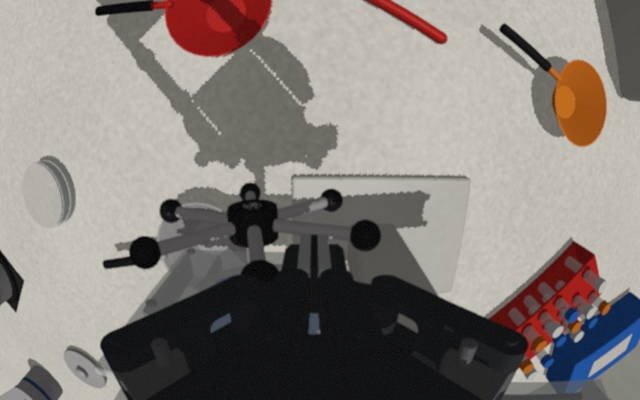

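Wheel has turned: knobs now at (145,252), (170,210), (250,190), (330,200), (365,235) and the pushed one at (262,272) by the fingers.

```bash
cat >> h.py <<'E'
def jfit(c,o,px,ks):
    px=np.array(px,float); f=lambda p:(wproj(c,o['position'],o['eef_rot'],knobs(W[0]+p[1],W[1]+p[2],TF,p[0],np.array(ks)))-px).ravel()
    return f
E
python3 - <<'E'
from h import *
o=ctrl.get_obs(); c=viewer.camera('wrist')
f=jfit(c,o,[[145,252],[170,210],[250,190],[330,200],[365,235],[262,272]],[30,90,150,-150,-90,-30])
s=least_squares(f,[.4,0,0],loss='soft_l1'); print(s.x,s.fun.round(1))
E
```

```text
[ 0.29084897 -0.00123849 -0.00051439] [-0.1 -0.4  0.2 -0.2 -0.9  1.9  0.5 -1.1  0.4 -1.  -0.2  7.3]
```

Request:
{"fn": "send_rows", "kwargs": {"commands": [[[1, 0, -0.35, 0, 0], [1, 0, -0.7, 0, 0], [1, 0, -1.05, 0, 0], [1, 0, -1.4, 0, 0], [1, 0, -1.75, 0, 0], [1, 0, -2.1, 0, 0], [1, 0, -2.45, 0, 0], [1, 0, -2.8, 0, 0], [1, 0, -3.15, 0, 0], [1, 0, -3.5, 0, 0]]]}}

```text
t: 4.42
position: [0.4891, 0.2236, 0.1754]
eef_rot: [0.0, 0.146, 0.989, 0.001]
force: [3.6, 6.1, 2.2]
grip_width: -0.0004
finger_force: 3.0
```

Request:
{"fn": "send_rows", "kwargs": {"commands": [[[1, 0, -0.35, 0, 0], [1, 0, -0.7, 0, 0], [1, 0, -1.05, 0, 0], [1, 0, -1.4, 0, 0], [1, 0, -1.75, 0, 0], [1, 0, -2.1, 0, 0], [1, 0, -1.5, 0, 0], [1, 0, -1.5, -3, 0], [1, 0, -1.5, -6, 0], [1, 0, 1, -6, 0]]]}}

```text
t: 5.25
position: [0.4929, 0.231, 0.2418]
eef_rot: [0.004, 0.148, 0.989, 0.001]
force: [0.6, 0.6, 1.5]
grip_width: 0.0002
finger_force: 0.0
```

Request:
{"fn": "send_rows", "kwargs": {"commands": [[[1, 0, 2.5, 0, 0], [1, 0, 4.5, 0, 0], [1, 0, 4.5, 0.5, 0], [1, 0, 4.5, 3, 0], [1, 0, 4.5, 5, 0], [1, 0, 4.5, 6, 0], [1, 0, 4.5, 6, 0], [1, 0, 4.5, 6, 0], [1, 0, 4.5, 6, 0], [1, 0, 4.5, 6, 0]]]}}

```text
t: 6.08
position: [0.5054, 0.2762, 0.1771]
eef_rot: [0.001, 0.147, 0.989, 0.001]
force: [-0.3, 0.6, -0.0]
grip_width: 0.0001
finger_force: 0.0
```

```bash
python3 - <<'E'
from h import *
joint('w3.png')
E
```

```text
t 6.08 fx,fy,z mm [  1.5  57.4 177.1] yawerr -0.001 F [-0.3  0.6 -0. ]
joint mod 1.047: [(np.float64(1.57), np.float64(0.09)), (np.float64(1.52), np.float64(0.07)), (np.float64(1.28), np.float64(0.11))]
```

View pics/w3.png

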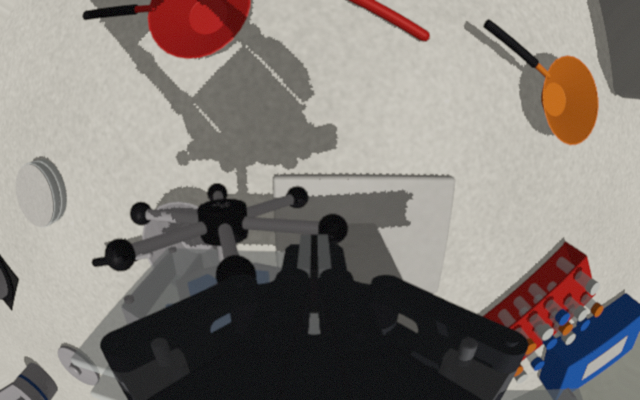

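The wheel is at 1.13 rad as planned, with the next knob at (237,272) just beside the fingers.

Request:
{"fn": "send_rows", "kwargs": {"commands": [[[1, 0, -0.35, 0, 0], [1, 0, -0.7, 0, 0], [1, 0, -1.05, 0, 0], [1, 0, -1.4, 0, 0], [1, 0, -1.75, 0, 0], [1, 0, -2.1, 0, 0], [1, 0, -2.45, 0, 0], [1, 0, -2.8, 0, 0], [1, 0, -3.15, 0, 0], [1, 0, -3.5, 0, 0]]]}}

```text
t: 6.97
position: [0.4952, 0.243, 0.1776]
eef_rot: [0.002, 0.146, 0.989, 0.001]
force: [0.6, 4.1, 7.9]
grip_width: -0.0002
finger_force: 4.6
```

Request:
{"fn": "send_rows", "kwargs": {"commands": [[[1, 0, -0.35, 0, 0], [1, 0, -0.7, 0, 0], [1, 0, -1.05, 0, 0], [1, 0, -1.4, 0, 0], [1, 0, -1.75, 0, 0], [1, 0, -2.1, 0, 0], [1, 0, -2.45, 0, 0], [1, 0, -2.8, 0, 0], [1, 0, -3.15, 0, 0], [1, 0, -3.5, 0, 0]]]}}

```text
t: 7.8
position: [0.4842, 0.2094, 0.1746]
eef_rot: [-0.001, 0.146, 0.989, 0.0]
force: [1.6, 5.5, 2.3]
grip_width: -0.0001
finger_force: 2.4
```

Request:
{"fn": "send_rows", "kwargs": {"commands": [[[1, 0, -0.35, 0, 0], [1, 0, -0.5, 0, 0], [1, 0, 0, 0, 0], [1, 0, 0, -3, 0], [1, 0, 0, -6, 0], [1, 0, 1.5, -6, 0], [1, 0, 4, -6, 0], [1, 0, 6, -6, 0], [1, 0, 7, -6, 0], [1, 0, 7, -6, 0]]]}}

```text
t: 8.63
position: [0.5046, 0.2773, 0.2336]
eef_rot: [-0.001, 0.146, 0.989, -0.001]
force: [0.0, 0.3, -0.4]
grip_width: 0.0003
finger_force: 0.0
```

```bash
python3 - <<'E'
from h import *
joint()
T=cam('top'); S=cam('side')
a=cv2.resize(T['image'][185:235,235:325],None,fx=6,fy=6)[:,:,::-1]; b=cv2.resize(S['image'][165:235,270:350],None,fx=4,fy=4)[:,:,::-1]
h=max(a.shape[0],b.shape[0]); pad=lambda i:cv2.copyMakeBorder(i,0,h-i.shape[0],0,0,cv2.BORDER_CONSTANT)
im=np.hstack([pad(a),pad(b)]); im=cv2.resize(im,None,fx=.9,fy=.9); print(im.shape); cv2.imwrite('pics/d1.png',im)
E
```

```text
t 8.63 fx,fy,z mm [  0.4  58.2 233.6] yawerr 0.001 F [ 0.   0.3 -0.4]
joint mod 1.047: [(np.float64(2.79), np.float64(0.11)), (np.float64(2.68), np.float64(0.13)), (np.float64(2.66), np.float64(0.21))]
(270, 774, 3)
```

View pics/d1.png

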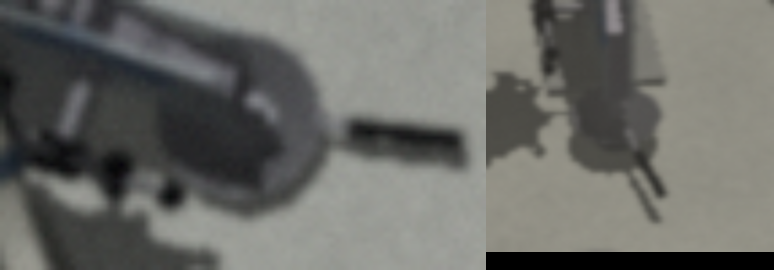

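The ball in the dish is hidden below the housing; the wheel is where planned (2.18 rad), so I go on.

Request:
{"fn": "send_rows", "kwargs": {"commands": [[[1, 0, 0, 2, 0], [1, 0, 0, 4, 0], [1, 0, 0, 5.8, 0], [1, 0, 0, 5.8, 0], [1, 0, -0.35, 5.8, 0], [1, 0, -0.7, 5.8, 0], [1, 0, -1.05, 5.8, 0], [1, 0, -1.4, 5.8, 0], [1, 0, -1.75, 5.8, 0], [1, 0, -2.1, 5.8, 0]]]}}

```text
t: 9.62
position: [0.4991, 0.2563, 0.1787]
eef_rot: [0.001, 0.146, 0.989, 0.001]
force: [1.7, 2.7, 1.7]
grip_width: 0.0
finger_force: 1.8
```

Request:
{"fn": "send_rows", "kwargs": {"commands": [[[1, 0, -0.35, 0, 0], [1, 0, -0.7, 0, 0], [1, 0, -1.05, 0, 0], [1, 0, -1.4, 0, 0], [1, 0, -1.75, 0, 0], [1, 0, -2.1, 0, 0], [1, 0, -2.45, 0, 0], [1, 0, -2.8, 0, 0], [1, 0, -3.15, 0, 0], [1, 0, -3.5, 0, 0]]]}}

```text
t: 10.45
position: [0.4883, 0.2225, 0.1765]
eef_rot: [-0.0, 0.146, 0.989, 0.0]
force: [1.5, 5.1, -0.9]
grip_width: -0.0001
finger_force: 2.6
```

Request:
{"fn": "send_rows", "kwargs": {"commands": [[[1, 0, -0.35, 0, 0], [1, 0, -0.7, 0, 0], [1, 0, -1.05, 0, 0], [1, 0, -1.4, 0, 0], [1, 0, -1.75, 0, 0], [1, 0, -1.9, 0, 0], [1, 0, -1.4, 0, 0], [1, 0, -1.4, -3, 0], [1, 0, -1.4, -6, 0], [1, 0, -1.4, -6, 0]]]}}

```text
t: 11.28
position: [0.4858, 0.2092, 0.2435]
eef_rot: [0.004, 0.147, 0.989, 0.001]
force: [0.1, 0.5, 1.0]
grip_width: -0.0001
finger_force: 0.0
```

Request:
{"fn": "send_rows", "kwargs": {"commands": [[[1, 0, 2, 0, 0], [1, 0, 4.5, 0, 0], [1, 0, 6.5, 0, 0], [1, 0, 7, 0, 0], [1, 0, 7, 0, 0], [1, 0, 7, 2, 0], [1, 0, 7, 4, 0], [1, 0, 7, 6, 0], [1, 0, 7, 6, 0], [1, 0, 7, 6, 0]]]}}

```text
t: 12.12
position: [0.5041, 0.2749, 0.1762]
eef_rot: [-0.001, 0.147, 0.989, -0.001]
force: [0.5, 0.1, 0.1]
grip_width: -0.0001
finger_force: 0.0
```

```bash
python3 - <<'E'
from h import *
joint('w4.png')
T0=dict(np.load('top0.npz'));T=cam('top')
# brightness profile along ramp centre line (px from first crop): balls at crop (220,150)..(350,197)
for c in(T0,T):
    a=np.array([204,166.5]);b=np.array([252,187.5]); n=49
    P=np.linspace(a,b,n); print(cv2.remap(c['image'].max(-1),P[None,:,0].astype(np.float32),P[None,:,1].astype(np.float32),cv2.INTER_LINEAR).ravel().tolist())
E
```

```text
t 12.12 fx,fy,z mm [  0.6  55.8 176.2] yawerr -0.002 F [0.5 0.1 0.1]
joint mod 1.047: [(np.float64(1.57), np.float64(0.05)), (np.float64(1.56), np.float64(0.03)), (np.float64(1.41), np.float64(0.21))]
[32, 28, 26, 23, 28, 24, 24, 24, 18, 20, 20, 23, 23, 41, 71, 93, 94, 77, 63, 51, 70, 92, 97, 92, 69, 53, 68, 96, 105, 95, 73, 58, 66, 92, 104, 99, 79, 61, 71, 94, 107, 101, 83, 66, 68, 95, 98, 75, 49]
[144, 146, 144, 130, 107, 90, 102, 117, 128, 130, 125, 128, 122, 120, 111, 98, 81, 59, 42, 37, 27, 26, 23, 18, 8, 13, 4, 14, 16, 7, 14, 35, 69, 99, 108, 101, 82, 65, 75, 95, 110, 100, 84, 63, 69, 97, 97, 75, 54]
```

Ramp profile shows exactly three balls have left it so far, as expected at 3.18 rad. Last stroke, to about 4.0 rad.

Request:
{"fn": "send_rows", "kwargs": {"commands": [[[1, 0, -0.35, 0, 0], [1, 0, -0.7, 0, 0], [1, 0, -1.05, 0, 0], [1, 0, -1.4, 0, 0], [1, 0, -1.75, 0, 0], [1, 0, -2.1, 0, 0], [1, 0, -2.45, 0, 0], [1, 0, -2.8, 0, 0], [1, 0, -3.15, 0, 0], [1, 0, -3.5, 0, 0]]]}}

```text
t: 13.05
position: [0.4947, 0.2424, 0.1777]
eef_rot: [0.0, 0.146, 0.989, 0.0]
force: [0.9, 3.1, 3.9]
grip_width: -0.0002
finger_force: 2.7
```

Request:
{"fn": "send_rows", "kwargs": {"commands": [[[1, 0, -0.35, 0, 0], [1, 0, -0.7, 0, 0], [1, 0, -1.05, 0, 0], [1, 0, -1.4, 0, 0], [1, 0, -1.75, 0, 0], [1, 0, -2.1, 0, 0], [1, 0, -2.3, 0, 0], [1, 0, -2.3, 0, 0], [1, 0, -2.3, 0, 0], [1, 0, -2.3, 0, 0]]]}}

```text
t: 13.88
position: [0.4878, 0.2202, 0.1771]
eef_rot: [-0.0, 0.147, 0.989, -0.001]
force: [-0.0, 1.1, 0.1]
grip_width: -0.0002
finger_force: 0.3
```

Request:
{"fn": "send_rows", "kwargs": {"commands": [[[1, 0, 0.6, 0, 0], [1, 0, 0.6, -2, 0], [1, 0, 0.6, -5, 0], [1, 0, 0.6, -8, 0], [1, 0, 0.6, -11, 0], [1, 0, 0.6, -13, 0], [1, 2, 0.6, -13, 0], [1, 4, 0.6, -13, 0], [1, 6, 0.6, -13, 0], [1, 6, 0.6, -13, 0]]]}}

```text
t: 14.72
position: [0.4303, 0.2447, 0.3084]
eef_rot: [0.0, 0.145, 0.989, 0.0]
force: [-0.4, -0.3, 0.1]
grip_width: -0.0002
finger_force: 0.0
```

```bash
python3 - <<'E'
from h import *
joint('w5.png')
T=cam('top'); a=np.array([204,166.5]);b=np.array([252,187.5]); P=np.linspace(a,b,49); print(cv2.remap(T['image'].max(-1),P[None,:,0].astype(np.float32),P[None,:,1].astype(np.float32),cv2.INTER_LINEAR).ravel().tolist())
E
```

```text
t 14.72 fx,fy,z mm [-61.4   5.6 308.4] yawerr 0.001 F [-0.4 -0.3  0.1]
joint mod 1.047: [(np.float64(4.57), np.float64(-0.15)), (np.float64(4.53), np.float64(-0.17)), (np.float64(4.45), np.float64(-0.13))]
[60, 78, 95, 98, 84, 68, 45, 39, 27, 27, 31, 26, 21, 16, 20, 16, 21, 14, 15, 14, 13, 19, 13, 15, 13, 8, 10, 9, 14, 11, 11, 8, 15, 10, 10, 11, 16, 28, 61, 95, 115, 103, 85, 66, 76, 101, 100, 77, 54]
```

Drum at 4.04 rad, four balls off the ramp: three dropped, one held in the drum. The moves have no tilt axis, so before grasping I test in free space how the arm treats an unreachable pose (towards the base), since that may tilt the tool.

Request:
{"fn": "send_rows", "kwargs": {"commands": [[[1, 2.2, -2.3, 0, 0], [1, 4.4, -4.6, 0, 0], [1, 6.6, -6.9, 0, 0], [1, 8.8, -9.2, 0, 0], [1, 11, -11.5, 0, 0], [1, 13.2, -13.8, 0, 0], [1, 15.4, -16.1, 0, 0], [1, 17.6, -18.4, 0, 0], [1, 19.8, -20.7, 0, 0], [1, 22, -23, 0, 0]]]}}

```text
t: 15.65
position: [0.1859, 0.1041, 0.3235]
eef_rot: [-0.013, 0.147, 0.989, -0.01]
force: [-0.1, 1.0, -0.5]
grip_width: -0.0002
finger_force: 0.0
```

```bash
python3 - <<'E'
from h import *
o=fpos(); print(o['position'],o['eef_rot'],np.round(o['qpos'],3))
E
```

```text
t 15.65 fx,fy,z mm [-254.7 -199.6  323.5] yawerr -0.002 F [-0.1  1.  -0.5]
[0.18591786 0.10411868 0.32347707] [-0.01285539  0.14713352  0.98898344 -0.00991056] [ 0.358 -0.854  1.773 -0.006  2.255 -0.921]
```

Request:
{"fn": "send_rows", "kwargs": {"commands": [[[1, 3, -3, 2, 0], [1, 6, -6, 4, 0], [1, 9, -9, 6, 0], [1, 12, -12, 8, 0], [1, 12, -12, 10, 0], [1, 12, -12, 12, 0], [1, 12, -12, 12, 0], [1, 12, -12, 12, 0], [1, 12, -12, 12, 0], [1, 12, -12, 12, 0]]]}}

```text
t: 16.48
position: [0.1817, 0.1107, 0.3038]
eef_rot: [-0.024, 0.146, 0.989, -0.019]
force: [-0.3, 0.5, 0.2]
grip_width: 0.0001
finger_force: 0.0
```

```bash
python3 - <<'E'
from h import *
o=fpos(); print(o['position'],o['eef_rot'],np.round(o['qpos'],3),sum(o['qpos'][[1,2,4]]) if hasattr(o['qpos'],'shape') else '')
E
```

```text
t 16.48 fx,fy,z mm [-260.6 -194.5  303.8] yawerr 0.0 F [-0.3  0.5  0.2]
[0.1816737  0.11073725 0.30376763] [-0.02402576  0.14620127  0.98877483 -0.01929485] [ 0.4   -0.855  1.813 -0.01   2.245 -0.883] 3.20268717880001
```

Request:
{"fn": "send_rows", "kwargs": {"commands": [[[0, -3.5, 0.1, 0, 0.12], [0, -7, 0.2, 0, 0.24], [0, -10.5, 0.3, 0, 0.36], [0, -14, 0.4, 0, 0.48], [0, -17.5, 0.5, 0, 0.6], [0, -21, 0.6, 0, 0.72], [0, -24.5, 0.7, 0, 0.84], [0, -28, 0.8, 0, 0.96], [0, -31.5, 0.9, 0, 1.08], [0, -35, 1, 0, 1.2]]]}}

```text
t: 17.32
position: [0.5208, 0.018, 0.2888]
eef_rot: [-0.009, 0.681, 0.731, -0.029]
force: [-0.1, 0.0, 0.7]
grip_width: 0.0853
finger_force: 0.0
```

```bash
python3 - <<'E'
from h import *
o=fpos(); print(o['position'],o['eef_rot'],np.round(o['qpos'],3),o['qpos'][1]+o['qpos'][2]+o['qpos'][4])
E
```

```text
t 17.32 fx,fy,z mm [  90.8 -185.4  288.8] yawerr -1.208 F [-0.1  0.   0.7]
[0.52077098 0.01796926 0.28881987] [-0.0089446   0.68130564  0.73135685 -0.02932192] [-0.01  -0.052  1.275 -0.034  1.972 -0.094] 3.1941532012516642
```

The tilt gained at the limit persists in the commanded pose, so limits can be used to tilt the tool. I test the outward limit, ahead and high above everything.

Request:
{"fn": "send_rows", "kwargs": {"commands": [[[0, 0, 4, 0, 0], [0, 0, 8, 0, 0], [0, 0, 12, 0, 0], [0, 0, 16, 0, 0], [0, 0, 20, 0, 0], [0, 0, 24, 0, 0], [0, 0, 28, 0, 0], [0, 0, 32, 0, 0], [0, 0, 36, 0, 0], [0, 0, 40, 0, 0]]]}}

```text
t: 18.15
position: [0.8166, 0.0423, 0.2293]
eef_rot: [-0.002, 0.679, 0.734, -0.022]
force: [0.8, -0.5, 0.7]
grip_width: 0.0857
finger_force: 0.0
```

```bash
cat >> h.py <<'E'
def st():
    o=ctrl.get_obs(); q=o['eef_rot']; Rt=Ro.from_quat([q[1],q[2],q[3],q[0]]).as_matrix()
    print('t',round(o['t'],2),'p',np.round(o['position'],4),'q',np.round(o['qpos'],3),'w',round(o['grip_width'],4),'F',np.round(o['force'],1),'\nR cols x,y,z',Rt.T.round(3).tolist(),'tilt deg',np.degrees(np.arccos(-Rt[2,2])).round(1)); return o,Rt
E
python3 - <<'E'
from h import *
st()
E
```

```text
t 18.15 p [0.8166 0.0423 0.2293] q [ 0.022  0.899  0.176 -0.033  2.101 -0.072] w 0.0857 F [ 0.8 -0.5  0.7] 
R cols x,y,z [[-0.078, 0.997, -0.027], [0.996, 0.077, -0.036], [-0.033, -0.03, -0.999]] tilt deg 2.6
```

Request:
{"fn": "send_rows", "kwargs": {"commands": [[[0, 0, 300, -40, 0], [0, 0, 300, -40, 0], [0, 0, 300, -40, 0], [0, 0, 300, -40, 0], [0, 0, 300, -40, 0], [0, 0, 300, -40, 0], [0, 0, 300, -40, 0], [0, 0, 300, -40, 0], [0, 0, 300, -40, 0], [0, 0, 300, -40, 0]]]}}

```text
t: 18.98
position: [0.8725, 0.0511, 0.1361]
eef_rot: [0.014, 0.679, 0.734, -0.006]
force: [0.2, 0.3, -0.8]
grip_width: 0.0854
finger_force: 0.0
```

```bash
python3 - <<'E'
from h import *
st()
E
```

```text
t 18.98 p [0.8725 0.0511 0.1361] q [ 0.03   1.012  0.17  -0.03   1.947 -0.059] w 0.0854 F [ 0.2  0.3 -0.8] 
R cols x,y,z [[-0.078, 0.997, -0.028], [0.997, 0.078, 0.011], [0.013, -0.027, -1.0]] tilt deg 1.7
```

Request:
{"fn": "send_rows", "kwargs": {"commands": [[[0, 0, -3, -2, 0.125], [0, 0, -6, -5, 0.25], [0, 0, -9, -8, 0.375], [0, 0, -12, -11, 0.5], [0, 0, -15, -14, 0.625], [0, 0, -18, -17, 0.75], [0, 0, -21, -20, 0.875], [0, 0, -24, -22, 1], [0, 0, -28, -22, 1.125], [0, 0, -32, -22, 1.25]]]}}

```text
t: 19.82
position: [0.5499, 0.0321, 0.3563]
eef_rot: [0.015, 0.979, 0.205, 0.006]
force: [-0.1, 0.1, 0.6]
grip_width: 0.0859
finger_force: 0.0
```

Request:
{"fn": "send_rows", "kwargs": {"commands": [[[0, 0, 0, 0, 0.125], [0, 0, 0, 0, 0.25], [0, 0, 0, 0, 0.375], [0, 0, 0, 0, 0.5], [0, 0, 0, 0, 0.625], [0, 0, 0, 0, 0.75], [0, 0, 0, 0, 0.875], [0, 0, 0, 0, 1], [0, 0, 0, 0, 1.125], [0, 0, 0, 0, 1.25]]]}}

```text
t: 20.65
position: [0.5512, 0.0322, 0.3538]
eef_rot: [0.01, 0.914, -0.406, 0.012]
force: [-0.0, 0.5, -0.3]
grip_width: 0.0854
finger_force: 0.0
```

Request:
{"fn": "send_rows", "kwargs": {"commands": [[[0, 0, 0, 0, 0.125], [0, 0, 0, 0, 0.25], [0, 0, 0, 0, 0.375], [0, 0, 0, 0, 0.5], [0, 0, 0, 0, 0.625], [0, 0, 0, 0, 0.75], [0, 0, 0, 0, 0.875], [0, 0, 0, 0, 1], [0, 0, 0, 0, 1.125], [0, 0, 0, 0, 1.25]]]}}

```text
t: 21.48
position: [0.5048, -0.1311, 0.3509]
eef_rot: [-0.016, 0.766, -0.643, 0.008]
force: [0.4, 0.7, 0.2]
grip_width: 0.0854
finger_force: 0.0
```

```bash
python3 - <<'E'
from h import *
st()
E
```

```text
t 21.48 p [ 0.5048 -0.1311  0.3509] q [-0.336 -0.087  1.194  0.027  2.007  2.644] w 0.0854 F [0.4 0.7 0.2] 
R cols x,y,z [[0.173, -0.985, -0.008], [-0.984, -0.172, -0.035], [0.033, 0.014, -0.999]] tilt deg 2.1
```

Outward pressing gives about 0.05 rad of lasting tilt per call, which is usable: tilt the tool about 32°, grasp, and a half turn about the tool axis then tips the dish by about 64°. Proceeding with it over clear space at azimuth -15°.

Request:
{"fn": "send_rows", "kwargs": {"commands": [[[0, 1.7, -3.6, -0.5, -0.125], [0, 3.4, -7.2, -1, -0.25], [0, 5.1, -10.8, -1.5, -0.375], [0, 6.8, -14.4, -2, -0.5], [0, 8.5, -18, -2.5, -0.625], [0, 10.2, -21.6, -3, -0.75], [0, 11.9, -25.2, -3.5, -0.875], [0, 13.6, -28.8, -4, -1], [0, 15.3, -32.4, -4.5, -1.125], [0, 17, -36, -5, -1.25]]]}}

```text
t: 22.32
position: [0.7594, -0.2004, 0.3469]
eef_rot: [-0.007, 0.993, -0.113, 0.038]
force: [-0.7, 0.0, 0.2]
grip_width: 0.0851
finger_force: 0.0
```

Request:
{"fn": "send_rows", "kwargs": {"commands": [[[0, 300, 36, -150, 0], [0, 300, 36, -150, 0], [0, 300, 36, -150, 0], [0, 300, 36, -150, 0], [0, 300, 36, -150, 0], [0, 300, 36, -150, 0], [0, 300, 36, -150, 0], [0, 300, 36, -150, 0], [0, 300, 36, -150, 0], [0, 300, 36, -150, 0]]]}}

```text
t: 23.15
position: [0.774, -0.2329, 0.3322]
eef_rot: [-0.004, 0.992, -0.116, 0.055]
force: [0.1, 0.4, 0.1]
grip_width: 0.0853
finger_force: 0.0
```

```bash
python3 - <<'E'
from h import *
st()
E
```

```text
t 23.15 p [ 0.774  -0.2329  0.3322] q [-0.348  0.777  0.17   0.038  2.088  1.476] w 0.0853 F [0.1 0.4 0.1] 
R cols x,y,z [[0.967, -0.231, 0.109], [-0.23, -0.973, -0.02], [0.111, -0.005, -0.994]] tilt deg 6.4
```

Request:
{"fn": "send_rows", "kwargs": {"commands": [[[0, 300, 15, -130, 0], [0, 300, 15, -130, 0], [0, 300, 15, -130, 0], [0, 300, 15, -130, 0], [0, 300, 15, -130, 0], [0, 300, 15, -130, 0], [0, 300, 15, -130, 0], [0, 300, 15, -130, 0], [0, 300, 15, -130, 0], [0, 300, 15, -130, 0]]]}}

```text
t: 23.98
position: [0.7967, -0.2374, 0.3162]
eef_rot: [-0.001, 0.991, -0.116, 0.072]
force: [-0.0, 0.0, 0.3]
grip_width: 0.0852
finger_force: 0.0
```

Request:
{"fn": "send_rows", "kwargs": {"commands": [[[0, 300, 15, -40, 0], [0, 300, 15, -40, 0], [0, 300, 15, -40, 0], [0, 300, 15, -40, 0], [0, 300, 15, -40, 0], [0, 300, 15, -40, 0], [0, 300, 15, -40, 0], [0, 300, 15, -40, 0], [0, 300, 15, -40, 0], [0, 300, 15, -40, 0]]]}}

```text
t: 24.82
position: [0.8514, -0.2503, 0.2406]
eef_rot: [0.002, 0.989, -0.116, 0.09]
force: [1.0, 0.8, 0.4]
grip_width: 0.0856
finger_force: 0.0
```

```bash
python3 - <<'E'
from h import *
st()
E
```

```text
t 24.82 p [ 0.8514 -0.2503  0.2406] q [-0.338  0.895  0.17   0.037  1.899  1.482] w 0.0856 F [1.  0.8 0.4] 
R cols x,y,z [[0.957, -0.23, 0.178], [-0.23, -0.973, -0.017], [0.177, -0.025, -0.984]] tilt deg 10.3
```

Request:
{"fn": "send_rows", "kwargs": {"commands": [[[0.5, 300, 10, -200, 0], [0.5, 300, 10, -200, 0], [0.5, 300, 10, -200, 0], [0.5, 300, 10, -200, 0], [0.5, 300, 10, -200, 0], [0.5, 300, 10, -200, 0], [0.5, 300, 10, -200, 0], [0.5, 300, 10, -200, 0], [0.5, 300, 10, -200, 0], [0.5, 300, 10, -200, 0]]]}}

```text
t: 25.65
position: [0.818, -0.2377, 0.3257]
eef_rot: [0.005, 0.987, -0.116, 0.107]
force: [-0.1, 0.6, -0.5]
grip_width: 0.0429
finger_force: 0.0
```

Request:
{"fn": "send_rows", "kwargs": {"commands": [[[0.5, 300, 10, -150, 0], [0.5, 300, 10, -150, 0], [0.5, 300, 10, -150, 0], [0.5, 300, 10, -150, 0], [0.5, 300, 10, -150, 0], [0.5, 300, 10, -150, 0], [0.5, 300, 10, -150, 0], [0.5, 300, 10, -150, 0], [0.5, 300, 10, -150, 0], [0.5, 300, 10, -150, 0]]]}}

```text
t: 26.48
position: [0.8119, -0.233, 0.3564]
eef_rot: [0.008, 0.985, -0.116, 0.124]
force: [-0.3, -0.3, -0.2]
grip_width: 0.0424
finger_force: 0.0
```

Request:
{"fn": "send_rows", "kwargs": {"commands": [[[0.5, 300, 10, -130, 0], [0.5, 300, 10, -130, 0], [0.5, 300, 10, -130, 0], [0.5, 300, 10, -130, 0], [0.5, 300, 10, -130, 0], [0.5, 300, 10, -130, 0], [0.5, 300, 10, -130, 0], [0.5, 300, 10, -130, 0], [0.5, 300, 10, -130, 0], [0.5, 300, 10, -130, 0]]]}}

```text
t: 27.32
position: [0.8146, -0.2316, 0.3731]
eef_rot: [0.01, 0.983, -0.116, 0.142]
force: [-0.1, -0.4, -0.0]
grip_width: 0.0431
finger_force: 0.0
```

```bash
python3 - <<'E'
from h import *
st()
E
```

```text
t 27.32 p [ 0.8146 -0.2316  0.3731] q [-0.333  0.738  0.17   0.043  1.951  1.494] w 0.0431 F [-0.1 -0.4 -0. ] 
R cols x,y,z [[0.933, -0.225, 0.281], [-0.231, -0.973, -0.012], [0.276, -0.054, -0.96]] tilt deg 16.3
```

Request:
{"fn": "send_rows", "kwargs": {"commands": [[[0.5, 300, 5, -100, 0], [0.5, 300, 5, -100, 0], [0.5, 300, 5, -100, 0], [0.5, 300, 5, -100, 0], [0.5, 300, 5, -100, 0], [0.5, 300, 5, -100, 0], [0.5, 300, 5, -100, 0], [0.5, 300, 5, -100, 0], [0.5, 300, 5, -100, 0], [0.5, 300, 5, -100, 0]]]}}

```text
t: 28.15
position: [0.8306, -0.229, 0.3727]
eef_rot: [0.013, 0.98, -0.116, 0.159]
force: [-0.5, -0.2, -0.8]
grip_width: 0.0426
finger_force: 0.0
```

Request:
{"fn": "send_rows", "kwargs": {"commands": [[[0.5, 300, 5, -90, 0], [0.5, 300, 5, -90, 0], [0.5, 300, 5, -90, 0], [0.5, 300, 5, -90, 0], [0.5, 300, 5, -90, 0], [0.5, 300, 5, -90, 0], [0.5, 300, 5, -90, 0], [0.5, 300, 5, -90, 0], [0.5, 300, 5, -90, 0], [0.5, 300, 5, -90, 0]]]}}

```text
t: 28.98
position: [0.844, -0.228, 0.3756]
eef_rot: [0.016, 0.977, -0.116, 0.177]
force: [-0.1, -0.1, 0.6]
grip_width: 0.0426
finger_force: 0.0
```

Request:
{"fn": "send_rows", "kwargs": {"commands": [[[0.5, 300, 5, -80, 0], [0.5, 300, 5, -80, 0], [0.5, 300, 5, -80, 0], [0.5, 300, 5, -80, 0], [0.5, 300, 5, -80, 0], [0.5, 300, 5, -80, 0], [0.5, 300, 5, -80, 0], [0.5, 300, 5, -80, 0], [0.5, 300, 5, -80, 0], [0.5, 300, 5, -80, 0]]]}}

```text
t: 29.82
position: [0.8558, -0.2281, 0.3808]
eef_rot: [0.018, 0.974, -0.116, 0.195]
force: [0.2, 0.0, -0.4]
grip_width: 0.0426
finger_force: 0.0
```

Request:
{"fn": "send_rows", "kwargs": {"commands": [[[0.5, 300, 5, -70, 0], [0.5, 300, 5, -70, 0], [0.5, 300, 5, -70, 0], [0.5, 300, 5, -70, 0], [0.5, 300, 5, -70, 0], [0.5, 300, 5, -70, 0], [0.5, 300, 5, -70, 0], [0.5, 300, 5, -70, 0], [0.5, 300, 5, -70, 0], [0.5, 300, 5, -70, 0]]]}}

```text
t: 30.65
position: [0.8663, -0.2289, 0.3875]
eef_rot: [0.021, 0.97, -0.115, 0.213]
force: [0.0, -0.3, 0.8]
grip_width: 0.0425
finger_force: 0.0
```

Request:
{"fn": "send_rows", "kwargs": {"commands": [[[0.5, 300, 5, -60, 0], [0.5, 300, 5, -60, 0], [0.5, 300, 5, -60, 0], [0.5, 300, 5, -60, 0], [0.5, 300, 5, -60, 0], [0.5, 300, 5, -60, 0], [0.5, 300, 5, -60, 0], [0.5, 300, 5, -60, 0], [0.5, 300, 5, -60, 0], [0.5, 300, 5, -60, 0]]]}}

```text
t: 31.48
position: [0.8761, -0.2302, 0.3955]
eef_rot: [0.023, 0.966, -0.115, 0.231]
force: [-0.4, 0.5, 0.0]
grip_width: 0.0429
finger_force: 0.0
```

Request:
{"fn": "send_rows", "kwargs": {"commands": [[[0.5, 300, 5, -50, 0], [0.5, 300, 5, -50, 0], [0.5, 300, 5, -50, 0], [0.5, 300, 5, -50, 0], [0.5, 300, 5, -50, 0], [0.5, 300, 5, -50, 0], [0.5, 300, 5, -50, 0], [0.5, 300, 5, -50, 0], [0.5, 300, 5, -50, 0], [0.5, 300, 5, -50, 0]]]}}

```text
t: 32.32
position: [0.8853, -0.2318, 0.4042]
eef_rot: [0.026, 0.961, -0.115, 0.249]
force: [-0.2, 0.1, -0.1]
grip_width: 0.0425
finger_force: 0.0
```

Request:
{"fn": "send_rows", "kwargs": {"commands": [[[0.5, 300, 5, -40, 0], [0.5, 300, 5, -40, 0], [0.5, 300, 5, -40, 0], [0.5, 300, 5, -40, 0], [0.5, 300, 5, -40, 0], [0.5, 300, 5, -40, 0], [0.5, 300, 5, -40, 0], [0.5, 300, 5, -40, 0], [0.5, 300, 5, -40, 0], [0.5, 300, 5, -40, 0]]]}}

```text
t: 33.15
position: [0.8941, -0.2336, 0.4137]
eef_rot: [0.028, 0.956, -0.114, 0.267]
force: [-0.8, 0.3, -0.2]
grip_width: 0.0432
finger_force: 0.0
```

```bash
python3 - <<'E'
from h import *
st()
E
```

```text
t 33.15 p [ 0.8941 -0.2336  0.4137] q [-0.308  0.731  0.17   0.044  1.697  1.518] w 0.0432 F [-0.8  0.3 -0.2] 
R cols x,y,z [[0.831, -0.203, 0.518], [-0.234, -0.972, -0.007], [0.505, -0.115, -0.855]] tilt deg 31.2
```

```bash
cat > plan.py <<'E'
from h import *
def target(Rt,a,sx=-1):
    z=Rt[:,2]; y=np.cross(z,sx*np.r_[a,0]); y/=np.linalg.norm(y); x=np.cross(y,z); Rn=np.c_[x,y,z]
    return Rn,Ro.from_matrix(Rt.T@Rn).as_rotvec()[2]
E
python3 - <<'E'
from plan import *
o,Rt=st(); c=cam('top'); g=c['image'].max(-1)
p=[proj(c,(.5245,.0545,.039)),proj(c,(.5181,-.0187,.039))]; print('old ends px',np.round(p,1))
m=np.zeros_like(g); m[200:222,294:330]=1
v,u=np.nonzero((g<45)&(m>0)); q=np.array([ray(c,a,b,.039) for a,b in zip(u,v)])[:,:2]
L=cv2.fitLine(q.astype(np.float32),cv2.DIST_HUBER,0,.01,.01).ravel(); a=L[:2]*(-1 if L[1]>0 else 1); s=(q-L[2:])@a; print(len(q),'a',a,'ends',L[2:]+a*s.min(),L[2:]+a*s.max(),np.ptp(s))
save(c,'top9.png',(200,150,400,300),4)
G=np.r_[L[2:]+a*(s.min()+s.max())/2,.037]; print('G',G)
Rn,yaw=target(Rt,a); print('yaw',yaw,'y',Rn[:,1])
T=G+.0187*Rn[:,2]; Hv=T-.10*Rn[:,2]
print('to hover cm',(Rt.T@(Hv-o['position'])*100).round(2),'Hv',Hv)
E
```

```text
t 33.15 p [ 0.8941 -0.2336  0.4137] q [-0.308  0.731  0.17   0.044  1.697  1.518] w 0.0432 F [-0.8  0.3 -0.2] 
R cols x,y,z [[0.831, -0.203, 0.518], [-0.234, -0.972, -0.007], [0.505, -0.115, -0.855]] tilt deg 31.2
old ends px [[299.4 208.6]
 [320.6 211. ]]
39 a [-0.09875645 -0.99511164] ends [0.52460408 0.04927154] [ 0.51839776 -0.01326594] 0.0628446839353807
G [0.52150092 0.0180028  0.037     ]
yaw -1.6915315284701116 y [ 0.85296784 -0.08464987  0.51505365]
to hover cm [-55.58 -15.5    2.37] Hv [0.48043929 0.02736951 0.10654061]
```

View pics/top9.png

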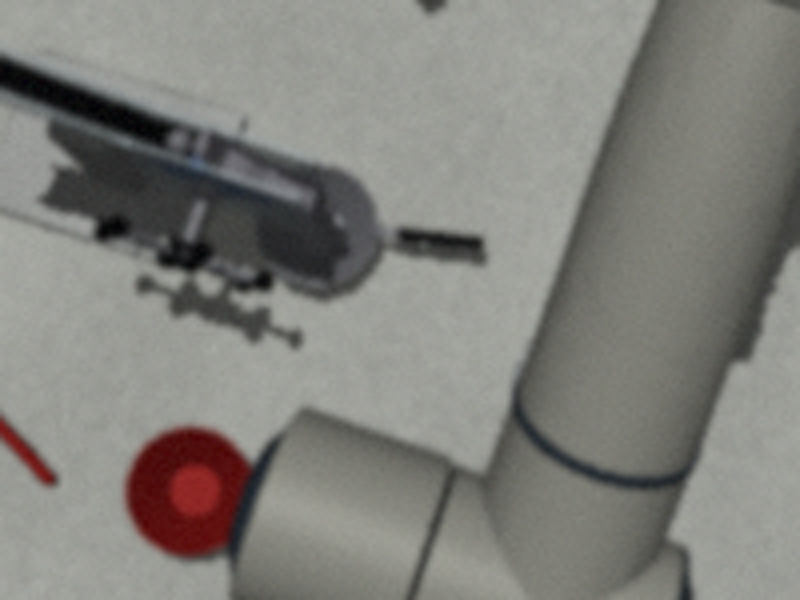

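The top crop shows the dish handle unmoved at crop (400,238)-(485,248), with the last two ramp balls near (185,135). Moving to a hover in front of the handle.

Request:
{"fn": "send_rows", "kwargs": {"commands": [[[0.5, -3.9, -1.1, 0.2, -0.12], [0.5, -7.8, -2.2, 0.3, -0.24], [0.5, -11.7, -3.3, 0.5, -0.36], [0.5, -15.6, -4.4, 0.7, -0.48], [0.5, -19.5, -5.5, 0.8, -0.6], [0.5, -23.4, -6.5, 1, -0.72], [0.5, -27.3, -7.6, 1.2, -0.84], [0.5, -31.2, -8.7, 1.3, -0.96], [0.5, -35.1, -9.8, 1.5, -1.08], [0.5, -39, -10.9, 1.7, -1.2]]]}}

```text
t: 34.03
position: [0.6342, -0.0698, 0.2208]
eef_rot: [0.165, 0.874, 0.405, 0.213]
force: [-0.3, 1.1, 0.7]
grip_width: 0.0429
finger_force: 0.0
```

```bash
python3 - <<'E'
from plan import *
o,Rt=st(); a=np.array([-.093,-.9957]); G=np.array([.5214,.018,.037])
Rn,yaw=target(Rt,a); T=G+.0187*Rn[:,2]; print('yaw',yaw,'hover',(Rt.T@(T-.08*Rn[:,2]-o['position'])*100).round(2))
E
```

```text
t 34.03 p [ 0.6342 -0.0698  0.2208] q [-0.139 -0.286  1.69  -0.047  1.195  0.569] w 0.0429 F [-0.3  1.1  0.7] 
R cols x,y,z [[0.582, 0.777, 0.239], [0.637, -0.618, 0.46], [0.506, -0.115, -0.855]] tilt deg 31.2
yaw -0.5915968310991887 hover [ -4.14 -21.08   2.86]
```

```bash
python3 - <<'E'
from plan import *
R0=np.array([[0.831,-0.203,0.518],[-0.234,-0.972,-0.007],[0.505,-0.115,-0.855]]).T; p0=np.array([.8941,-.2336,.4137])
p=p0+R0@np.array([-.39,-.109,.017]); R=R0@Ro.from_rotvec([0,0,-1.2]).as_matrix()
a=np.array([-.093,-.9957]); G=np.array([.5214,.018,.037])
Rn,yaw=target(R,a); T=G+.0187*Rn[:,2]; print('yaw',yaw,'hover',(R.T@(T-.08*Rn[:,2]-p)*100).round(2))
E
```

```text
yaw -0.49661956261085133 hover [ -1.73 -17.14   2.67]
```

Request:
{"fn": "send_rows", "kwargs": {"commands": [[[0.5, -0.4, -3.8, 0.6, -0.12], [0.5, -0.8, -7.6, 1.2, -0.24], [0.5, -1.2, -11.4, 1.8, -0.36], [0.5, -1.6, -15, 2.4, -0.48], [0.5, -1.73, -17.1, 2.67, -0.497], [0.5, -1.73, -17.1, 2.67, -0.497], [0.5, -1.73, -17.1, 2.67, -0.497], [0.5, -1.73, -17.1, 2.67, -0.497], [0.5, -1.73, -17.1, 2.67, -0.497], [0.5, -1.73, -17.1, 2.67, -0.497]]]}}

```text
t: 34.87
position: [0.532, 0.0188, 0.118]
eef_rot: [0.212, 0.75, 0.604, 0.167]
force: [1.1, -0.1, 0.3]
grip_width: 0.0427
finger_force: 0.0
```

```bash
python3 - <<'E'
from plan import *
o,Rt=st(); a=np.array([-.093,-.9957]); G=np.array([.5214,.018,.037])
c=viewer.camera('wrist'); g=c['image'].max(-1)
E=[np.r_[G[:2]-a*.03,.037],G,np.r_[G[:2]+a*.03,.037]]; P=wproj(c,o['position'],o['eef_rot'],np.array(E)); print('pred handle px',P.round(1))
im=c['image'][:,:,::-1].copy()
for u,v in P: cv2.circle(im,(int(u),int(v)),3,(0,0,255),1)
cv2.imwrite('pics/w9.png',im)
Rn,yaw=target(Rt,a); T=G+.0187*Rn[:,2]; print('yaw',yaw,'to T',(Rt.T@(T-o['position'])*100).round(2),'rows',Rn.T.round(3).tolist())
E
```

```text
t 34.87 p [0.532  0.0188 0.118 ] q [ 0.067 -0.57   2.078 -0.168  1.111  0.316] w 0.0427 F [ 1.1 -0.1  0.3] 
R cols x,y,z [[0.214, 0.977, -0.006], [0.835, -0.18, 0.52], [0.507, -0.116, -0.854]] tilt deg 31.3
pred handle px [[235.6 174.4]
 [243.1 214.2]
 [250.7 250.2]]
yaw -0.10199511796031659 to T [-0.26 -5.08  8.26] rows [[0.128, 0.99, -0.058], [0.853, -0.08, 0.516], [0.507, -0.116, -0.854]]
```

View pics/w9.png

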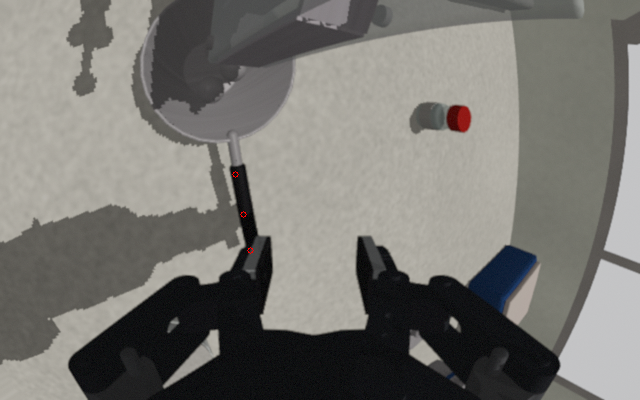

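The view shows the dish at (218,80) and its handle from (235,165) to (250,250), matching the predicted points; the gripper needs 5 cm to tool -y, then straight forward.

Request:
{"fn": "send_rows", "kwargs": {"commands": [[[0.5, -0.1, -2, 0, -0.05], [0.5, -0.2, -4, 0, -0.1], [0.5, -0.26, -5.08, 0, -0.102], [0.5, -0.26, -5.08, 0, -0.102], [0.5, -0.26, -5.08, 1.5, -0.102], [0.5, -0.26, -5.08, 3, -0.102], [0.5, -0.26, -5.08, 4.5, -0.102], [0.5, -0.26, -5.08, 6, -0.102], [0.5, -0.26, -5.08, 6, -0.102], [0.5, -0.26, -5.08, 6, -0.102]]]}}

```text
t: 35.75
position: [0.5184, 0.0187, 0.0385]
eef_rot: [0.219, 0.718, 0.642, 0.155]
force: [0.7, 0.5, -0.3]
grip_width: 0.0428
finger_force: 0.0
```

```bash
python3 - <<'E'
from plan import *
o,Rt=st(); a=np.array([-.093,-.9957]); G=np.array([.5214,.018,.037])
Rn,yaw=target(Rt,a); T=G+.0187*Rn[:,2]; print('yaw',yaw,'to T',(Rt.T@(T-o['position'])*100).round(2))
E
```

```text
t 35.75 p [0.5184 0.0187 0.0385] q [ 0.069 -0.563  2.215 -0.183  0.973  0.244] w 0.0428 F [ 0.7  0.5 -0.3] 
R cols x,y,z [[0.127, 0.99, -0.059], [0.854, -0.079, 0.513], [0.504, -0.116, -0.856]] tilt deg 31.1
yaw 0.0005223809367084637 to T [-0.02  0.18  2.16]
```

Request:
{"fn": "send_rows", "kwargs": {"commands": [[[0.5, 0, 0.1, 1, 0], [0.5, 0, 0.2, 2, 0], [0.5, 0, 0.2, 2.1, 0], [0.5, 0, 0.2, 2.1, 0], [1, 0, 0.2, 2.1, 0], [1, 0, 0.2, 2.1, 0], [1, 0, 0.2, 2.1, 0], [1, 0, 0.2, 2.1, 0], [1, 0, 0.2, 2.1, 0], [1, 0, 0.2, 2.1, 0]]]}}

```text
t: 36.58
position: [0.531, 0.0165, 0.0227]
eef_rot: [0.22, 0.718, 0.642, 0.156]
force: [0.7, -1.0, 1.9]
grip_width: 0.01
finger_force: 58.4
```

```bash
python3 - <<'E'
from plan import *
o,Rt=st(); print(o['finger_force'])
np.savez('grip.npz',R=Rt,p=o['position'])
# world step of 5cm up, then 6 cm -y, in tool axes (cm)
print('up5',(Rt.T@[0,0,5]).round(2),'-y10',(Rt.T@[0,-10,0]).round(2),'+x10',(Rt.T@[10,0,0]).round(2))
# pour pose: dish fixed in tool; dish pose at grasp
a=np.array([-.093,-.9957,0]); G=o['position']-.0187*Rt[:,2]; G[2]=.037
C=np.array([.5214,.018,.0])-a*.108; Xd=np.c_[a,np.cross([0,0,1],a),[0,0,1]]
Rd=Rt.T@Xd; td=Rt.T@(C-o['position']); np.savez('dishintool.npz',R=Rd,t=td)
jar=np.array([.4945,-.391,.08])
for yaw in(2.6,2.8,2.95,3.1):
    Rp=Rt@Ro.from_rotvec([0,0,yaw]).as_matrix(); D=Rp@Rd; zd=D[:,2]; n=zd-np.array([0,0,0]); 
    low=np.r_[zd[:2],0]; low/=np.linalg.norm(low)          # pour direction
    r=low-zd*(low@zd); r/=np.linalg.norm(r)               # in-plane direction to lowest lip
    lip=D@np.zeros(3)+zd*.040+r*.054; # rel dish origin
    off=Rp@td; P=jar+np.array([0,0,.012])-low*.012-lip-off
    foot=[P+off+.022*(np.cos(k)*D[:,0]+np.sin(k)*D[:,1]) for k in np.linspace(0,6.28,36)]
    print(yaw,'tilt',np.degrees(np.arccos(zd[2])).round(1),'pour dir',low.round(2),'TCP',P.round(3),'minfoot z',min(f[2] for f in foot).round(3),'dish c',(P+off).round(3),'a',D[:,0].round(2))
E
```

```text
t 36.58 p [0.531  0.0165 0.0227] q [ 0.061 -0.503  2.206 -0.185  0.918  0.245] w 0.01 F [ 0.7 -1.   1.9] 
R cols x,y,z [[0.127, 0.99, -0.059], [0.853, -0.078, 0.516], [0.507, -0.115, -0.854]] tilt deg 31.3
58.44111979007721
up5 [-0.29  2.58 -4.27] -y10 [-9.9   0.78  1.15] +x10 [1.27 8.53 5.07]
2.6 tilt 60.1 pour dir [-1.   -0.09  0.  ] TCP [ 0.512 -0.295  0.082] minfoot z 0.1 dish c [ 0.568 -0.384  0.119] a [-0.3   0.88 -0.37]
2.8 tilt 61.6 pour dir [-1.    0.02  0.  ] TCP [ 0.529 -0.292  0.092] minfoot z 0.101 dish c [ 0.567 -0.393  0.12 ] a [-0.13  0.95 -0.28]
2.95 tilt 62.3 pour dir [-0.99  0.11  0.  ] TCP [ 0.542 -0.293  0.1  ] minfoot z 0.102 dish c [ 0.567 -0.399  0.121] a [-0.    0.98 -0.21]
3.1 tilt 62.6 pour dir [-0.98  0.2   0.  ] TCP [ 0.555 -0.295  0.109] minfoot z 0.102 dish c [ 0.565 -0.405  0.122] a [ 0.13  0.98 -0.14]
```

Handle gripped (58 N). Lifting slightly, sliding the dish out from under the outlet, then up.

Request:
{"fn": "send_rows", "kwargs": {"commands": [[[1, -0.07, 0.62, -1.02, 0], [1, -1.55, 0.74, -0.85, 0], [1, -3.5, 0.9, -0.6, 0], [1, -5.5, 1.05, -0.4, 0], [1, -7.5, 1.2, -0.15, 0], [1, -9, 1.3, 0, 0], [1, -9.1, 2.35, -1.7, 0], [1, -9.3, 3.9, -4.25, 0], [1, -9.4, 5.45, -6.8, 0], [1, -9.55, 6.5, -8.5, 0]]]}}

```text
t: 37.42
position: [0.531, -0.0735, 0.1357]
eef_rot: [0.22, 0.718, 0.642, 0.156]
force: [0.8, 0.0, -0.7]
grip_width: 0.0096
finger_force: 58.7
```

```bash
cat > pour.py <<'E'
from plan import *
g=np.load('grip.npz'); d=np.load('dishintool.npz'); R0=g['R']; jar=np.array([.4945,-.391,.08])
def P(yaw,back=.012,h=.012):
    Rp=R0@Ro.from_rotvec([0,0,yaw]).as_matrix(); D=Rp@d['R']; zd=D[:,2]; low=np.r_[zd[:2],0]; low/=np.linalg.norm(low); r=low-zd*(low@zd); r/=np.linalg.norm(r)
    return jar+[0,0,h]-low*back-(zd*.04+r*.054)-Rp@d['t'],Rp,np.degrees(np.arccos(zd[2]))
E
python3 - <<'E'
from pour import *
o,Rt=st(); print(o['finger_force'])
for y in(1.2,1.8,2.2,2.5,2.85):print(y,[v.round(3) if i!=1 else '' for i,v in enumerate(P(y))])
p,R,_=P(1.7); print('to P(1.7)+5cm', (Rt.T@(p+[0,0,.05]-o['position'])*100).round(2), p)
E
```

```text
t 37.42 p [ 0.531  -0.0735  0.1357] q [-0.189 -0.588  2.058 -0.02   1.126 -0.075] w 0.0096 F [ 0.8  0.  -0.7] 
R cols x,y,z [[0.127, 0.99, -0.059], [0.853, -0.078, 0.515], [0.506, -0.116, -0.855]] tilt deg 31.3
58.70196282863617
1.2 [array([ 0.457, -0.383,  0.05 ]), '', np.float64(34.116)]
1.8 [array([ 0.464, -0.337,  0.054]), '', np.float64(48.027)]
2.2 [array([ 0.484, -0.311,  0.065]), '', np.float64(55.161)]
2.5 [array([ 0.504, -0.298,  0.077]), '', np.float64(59.077)]
2.85 [array([ 0.533, -0.292,  0.095]), '', np.float64(61.861)]
to P(1.7)+5cm [-27.52  -5.56   2.48] [ 0.46124395 -0.34443571  0.05207643]
```

Request:
{"fn": "send_rows", "kwargs": {"commands": [[[1, -1.2, 0, -1, 0.05], [1, -3.7, -0.4, -1.5, 0.15], [1, -6.5, -0.9, -1.8, 0.27], [1, -9.5, -1.4, -2, 0.39], [1, -12.5, -1.9, -2.1, 0.51], [1, -15.5, -2.4, -2.2, 0.63], [1, -18.5, -2.9, -2.3, 0.75], [1, -21.5, -3.4, -2.4, 0.87], [1, -24, -3.9, -2.5, 0.99], [1, -26, -4.2, -2.5, 1.1]]]}}

```text
t: 38.25
position: [0.448, -0.3262, 0.1473]
eef_rot: [0.105, 0.949, 0.169, 0.247]
force: [-0.1, -0.7, -1.6]
grip_width: 0.0099
finger_force: 58.5
```

```bash
python3 - <<'E'
from pour import *
o,Rt=st(); print(o['finger_force'])
yaw=Ro.from_matrix(R0.T@Rt).as_rotvec()[2]; print('yaw now',yaw)
for y,h in((1.5,.10),(1.9,.08),(2.2,.05),(2.5,.03),(2.85,.015)):
    p,R,t=P(y,h=h); print(y,round(y-yaw,3),(Rt.T@(p-o['position'])*100).round(2),p.round(3))
E
```

```text
t 38.25 p [ 0.448  -0.3262  0.1473] q [-0.889 -0.466  1.955  0.345  1.229  0.283] w 0.0099 F [-0.1 -0.7 -1.6] 
R cols x,y,z [[0.821, 0.372, 0.432], [0.269, -0.921, 0.282], [0.503, -0.115, -0.857]] tilt deg 31.1
58.535016775131226
yaw now 1.1071077842838228
1.5 0.393 [-0.89  3.07  1.65] [ 0.457 -0.36   0.138]
1.9 0.793 [0.51 0.23 3.05] [ 0.468 -0.33   0.124]
2.2 1.093 [ 1.57 -1.67  5.41] [ 0.484 -0.311  0.103]
2.5 1.393 [ 3.44 -2.54  6.96] [ 0.504 -0.298  0.095]
2.85 1.743 [ 6.12 -2.24  8.11] [ 0.533 -0.292  0.098]
```

Request:
{"fn": "send_rows", "kwargs": {"commands": [[[1, 0, 0.1, 0.4, 0.1], [1, 0.1, 0.2, 0.8, 0.2], [1, 0.1, 0.3, 1.2, 0.3], [1, 0.2, 0.3, 1.6, 0.4], [1, 0.3, 0.3, 2, 0.5], [1, 0.3, 0.3, 2.4, 0.6], [1, 0.4, 0.3, 2.8, 0.7], [1, 0.5, 0.2, 3.1, 0.8], [1, 0.85, -0.4, 3.8, 0.9], [1, 1.2, -1, 4.6, 1]]]}}

```text
t: 39.08
position: [0.4795, -0.3158, 0.1103]
eef_rot: [-0.027, 0.914, -0.305, 0.267]
force: [0.2, -0.9, -2.4]
grip_width: 0.0099
finger_force: 58.7
```

```bash
python3 - <<'E'
from pour import *
o,Rt=st(); print(o['finger_force'])
yaw=Ro.from_matrix(R0.T@Rt).as_rotvec()[2]; print('yaw now',yaw)
for y,h in((2.2,.05),(2.5,.03),(2.7,.02),(2.9,.012)):
    p,R,t=P(y,h=h); print(y,round(y-yaw,3),(Rt.T@(p-o['position'])*100).round(2),p.round(3))
E
```

```text
t 39.08 p [ 0.4795 -0.3158  0.1103] q [-0.814 -0.401  1.974  0.325  1.126  1.327] w 0.0099 F [ 0.2 -0.9 -2.4] 
R cols x,y,z [[0.671, -0.572, 0.471], [-0.544, -0.812, -0.212], [0.504, -0.114, -0.856]] tilt deg 31.1
58.71413469314575
yaw now 2.1054615186881107
2.2 0.095 [-0.33 -0.44  0.79] [ 0.484 -0.311  0.103]
2.5 0.395 [-0.05 -2.48  2.33] [ 0.504 -0.298  0.095]
2.7 0.595 [ 0.73 -3.73  3.11] [ 0.52  -0.293  0.095]
2.9 0.795 [ 1.94 -4.79  3.73] [ 0.537 -0.292  0.098]
```

Request:
{"fn": "send_rows", "kwargs": {"commands": [[[1, -0.3, -0.45, 0.8, 0.1], [1, -0.25, -1.1, 1.3, 0.2], [1, -0.15, -1.8, 1.8, 0.3], [1, -0.05, -2.5, 2.3, 0.4], [1, 0.3, -3.1, 2.7, 0.5], [1, 0.7, -3.7, 3.1, 0.6], [1, 1.3, -4.3, 3.4, 0.7], [1, 1.9, -4.8, 3.7, 0.8], [1, 1.9, -4.8, 3.7, 0.8], [1, 1.9, -4.8, 3.7, 0.8]]]}}

```text
t: 39.92
position: [0.5371, -0.2915, 0.0981]
eef_rot: [-0.128, 0.726, -0.634, 0.236]
force: [0.0, 0.8, -1.2]
grip_width: 0.0098
finger_force: 58.8
```

Request:
{"fn": "send_rows", "kwargs": {"commands": [[[1, 0, 0, 0, 0], [1, 0, 0, 0, 0.1], [1, 0, 0, 0, 0], [1, 0, 0, 0, 0.1], [1, 0, 0, 0, 0], [1, 0, 0, 0, 0], [1, 0, 0, 0, 0], [1, 0, 0, 0, 0], [1, 0, 0, 0, 0], [1, 0, 0, 0, 0]]]}}

```text
t: 40.75
position: [0.5372, -0.2921, 0.099]
eef_rot: [-0.128, 0.724, -0.635, 0.237]
force: [0.6, -0.6, -1.4]
grip_width: 0.0099
finger_force: 58.8
```

```bash
python3 - <<'E'
from pour import *
o,Rt=st(); print(o['finger_force'])
yaw=Ro.from_matrix(R0.T@Rt).as_rotvec()[2]; p,R,t=P(yaw); print('yaw now',yaw,t,p)
# look for balls in jar via top depth; and in dish via wrist depth
for n in('top','side'):
    c=cam(n); w=cloud(c); r=np.hypot(w[...,0]-.4945,w[...,1]+.391); m=(r<.036)&(w[...,2]<.075)
    z=w[...,2][m]; print(n,m.sum(),np.percentile(z,[5,25,50,75,95]).round(3) if m.sum() else ''); save(c,n+'_p.png',(380,170,500,290) if n=='top' else (310,230,430,330),5)
c=viewer.camera('wrist'); save(c,'w_p.png')
E
```

```text
t 40.75 p [ 0.5372 -0.2921  0.099 ] q [-0.682 -0.301  1.918  0.268  1.043  2.25 ] w 0.0099 F [ 0.6 -0.6 -1.4] 
R cols x,y,z [[0.081, -0.98, 0.18], [-0.859, -0.16, -0.486], [0.505, -0.115, -0.855]] tilt deg 31.2
58.81780743598938
yaw now 2.900229666896441 62.09314986546174 [ 0.53738455 -0.29221046  0.09764329]
top 251 [0.054 0.056 0.059 0.06  0.063]
side 278 [0.056 0.058 0.059 0.061 0.069]
```

```bash
python3 - <<'E'
from h import *
for n in('top','side'):
    T0=dict(np.load(n+'0.npz')); c=cam(n)
    for k in(T0,c):
        w=cloud(k); r=np.hypot(w[...,0]-.4945,w[...,1]+.391); m=(r<.036)&(w[...,2]<.075); z=w[...,2][m]; g=k['image'].max(-1)
        print(n,m.sum(),np.percentile(z,[5,50,95]).round(3),'bright',np.percentile(g[m],[5,50,95,99]))
E
```

```text
top 330 [0.054 0.058 0.063] bright [37.   42.   64.   83.42]
top 247 [0.054 0.058 0.063] bright [21.   41.   61.4  85.62]
side 291 [0.056 0.06  0.068] bright [54.  57.  68.5 77. ]
side 280 [0.057 0.06  0.067] bright [40.   56.   68.05 77.84]
```

The force reading dropped from 2.4 N to 1.3 N, matching the empty 140 g dish, so the balls have left it. Turning back level and carrying it to the free spot between feeder and jar.

Request:
{"fn": "send_rows", "kwargs": {"commands": [[[1, 0.4, -1.1, -2, 0], [1, 0.8, -2.3, -4, -0.1], [1, 1.2, -3.4, -6, -0.22], [1, -0.5, -3.9, -6.2, -0.34], [1, -2.5, -4.4, -6.4, -0.46], [1, -4.5, -5, -6.5, -0.58], [1, -6.5, -5.5, -6.6, -0.7], [1, -8.5, -6, -6.7, -0.82], [1, -10, -6.5, -6.8, -0.94], [1, -11.5, -7, -6.9, -1.06]]]}}

```text
t: 41.83
position: [0.5533, -0.159, 0.1714]
eef_rot: [0.01, 0.946, -0.179, 0.269]
force: [1.0, -0.8, -1.7]
grip_width: 0.0098
finger_force: 58.9
```

```bash
python3 - <<'E'
from pour import *
o,Rt=st(); yaw=Ro.from_matrix(R0.T@Rt).as_rotvec()[2]; print('yaw now',yaw)
for dz in(.08,.05): print((Rt.T@(g['p']+[.03,-.12,dz]-o['position'])*100).round(2))
for n in('top','side'):
    T0=dict(np.load(n+'0.npz')); c=cam(n); D=cv2.absdiff(T0['image'],c['image']).max(-1)
    u,v=proj(c,(.4945,-.391,.05)); vv,uu=np.mgrid[:400,:640]; m=(np.hypot(uu-u,vv-v)<13); print(n,(u,v),'changed in jar',(D[m]>15).sum(),m.sum())
    # bench changes near jar
    m=(np.hypot(uu-u,vv-v)>20)&(np.hypot(uu-u,vv-v)<60); print('changed near',(D[m]>25).sum())
E
```

```text
t 41.83 p [ 0.5533 -0.159   0.1714] q [-0.39  -0.468  1.915  0.094  1.158  1.54 ] w 0.0098 F [ 1.  -0.8 -1.7] 
R cols x,y,z [[0.791, -0.333, 0.512], [-0.344, -0.936, -0.077], [0.505, -0.115, -0.855]] tilt deg 31.2
yaw now 1.8335497378705266
[-4.76 -4.93  5.63]
[-6.3  -4.7   8.19]
top (np.float64(429.57354466102004), np.float64(220.23110236473042)) changed in jar 0 532
changed near 1004
side (np.float64(363.503430861231), np.float64(288.8293278871502)) changed in jar 0 532
changed near 788
```

```bash
cat >> pour.py <<'E'
def wcloud(c):
    v,u=np.mgrid[:400,:640]; x=u-c['cx']; y=v-c['cy']; r=np.hypot(x,y)+1e-9; th=r/c['fx']; z=c['z_map']; ok=(z>0)&(th<1.4); k=np.where(ok,np.tan(np.minimum(th,1.4))*z/r,np.nan)
    p=np.stack([x*k,y*k,np.where(ok,z,np.nan)],-1); M=np.array(c['mount']); return p@M[:3,:3].T+M[:3,3]   # tool frame
def dishmap(c):
    w=(wcloud(c)-d['t'])@d['R']; r=np.hypot(w[...,0],w[...,1]); return w,r
E
python3 - <<'E'
from pour import *
st(); c=viewer.camera('wrist'); w,r=dishmap(c); m=(r<.03)&(w[...,2]>-.01)&(w[...,2]<.05)
print(m.sum(), np.percentile(w[...,2][m],[2,10,25,50,75,90,98]).round(3)); 
im=c['image'].max(-1)
H=np.full((13,13),np.nan)
for i in range(13):
  for j in range(13):
    k=(abs(w[...,0]-(i-6)*.006)<.003)&(abs(w[...,1]-(j-6)*.006)<.003)&(abs(w[...,2]-.02)<.05)
    if k.sum(): H[i,j]=np.median(w[...,2][k])*1e3
print(np.round(H))
# count in w9-time image not stored; side/top searching for balls on bench later
E
```

```text
t 41.93 p [ 0.5537 -0.158   0.1717] q [-0.389 -0.468  1.914  0.095  1.158  1.543] w 0.0096 F [ 0.1  0.2 -1.5] 
R cols x,y,z [[0.791, -0.335, 0.512], [-0.344, -0.935, -0.08], [0.506, -0.113, -0.855]] tilt deg 31.2
9025 [0.001 0.002 0.002 0.003 0.006 0.009 0.012]
[[nan nan nan nan nan nan nan nan nan nan nan nan nan]
 [nan nan nan nan nan nan nan nan nan nan nan nan nan]
 [nan nan nan nan nan nan nan nan nan nan nan nan nan]
 [nan nan nan nan nan  2.  2.  2.  3.  6. 11. 17. 22.]
 [nan 15. 10.  5.  2.  2.  2.  2.  2.  3.  9. 15. 21.]
 [22. 16.  9.  3.  2.  2.  2.  2.  2.  2.  6. 12. 19.]
 [22. 15.  7.  2.  2.  2.  2.  2.  2.  2.  4. 11. 18.]
 [22. 15.  8.  2.  2.  2.  2.  2.  2.  2.  4. 12. 19.]
 [23. 16. 10.  3.  2.  2.  2.  2.  2.  2.  6. 13. 20.]
 [25. 19. 13.  7.  3.  2.  2.  2.  3.  5. 10. 16. 23.]
 [29. 23. 17. 12.  7.  5.  3.  4.  6. 10. 15. 20. 26.]
 [33. 27. 22. 18. 14. 11. 10. 11. 13. 16. 20. 25. 30.]
 [38. 32. 28. 24. 21. 19. 18. 18. 20. 22. 26. 30. 35.]]
```

```bash
python3 - <<'E'
from pour import *
o,Rt=st(); c=viewer.camera('wrist'); W3=wcloud(c)@Rt.T+o['position']
print('cam',Rt@np.array(c['mount'])[:3,3]+o['position'])
r=np.hypot(W3[...,0]-.4945,W3[...,1]+.391)
for a,b in((0,.02),(.02,.036),(.04,.049),(.055,.062)):
    m=(r>=a)&(r<b); print(a,m.sum(), np.percentile(W3[...,2][m],[5,25,50,75,95]).round(3) if m.sum() else '')
for n in('top','side'):
    k=cam(n); w=cloud(k); r=np.hypot(w[...,0]-.4945,w[...,1]+.391)
    for a,b in((0,.015),(.015,.03),(.03,.036),(.04,.049)):
        m=(r>=a)&(r<b); print(n,a,m.sum(), np.percentile(w[...,2][m],[5,25,50,75,95]).round(3) if m.sum() else '')
    T0=dict(np.load(n+'0.npz')); u,v=proj(k,(.4945,-.391,.05)); D=cv2.absdiff(T0['image'],k['image']).max(-1); u,v=int(u),int(v); print(D[v-12:v+13:2,u-12:u+13:2])
E
```

```text
t 41.98 p [ 0.5535 -0.1592  0.1716] q [-0.391 -0.468  1.914  0.095  1.158  1.546] w 0.0095 F [-0.5 -0.8 -0.8] 
R cols x,y,z [[0.789, -0.339, 0.512], [-0.348, -0.934, -0.081], [0.506, -0.115, -0.855]] tilt deg 31.2
cam [ 0.53708451 -0.16643572  0.32984618]
0 807 [0.059 0.06  0.06  0.061 0.061]
0.02 1190 [0.059 0.06  0.06  0.06  0.061]
0.04 3139 [0.019 0.058 0.079 0.08  0.081]
0.055 982 [0.01  0.011 0.012 0.012 0.013]
top 0 61 [0.054 0.056 0.058 0.06  0.063]
top 0.015 178 [0.054 0.056 0.058 0.06  0.062]
top 0.03 92 [0.054 0.057 0.059 0.06  0.064]
top 0.04 239 [0.068 0.077 0.078 0.08  0.082]
[[5 1 5 4 7 5 4 1 1 6 4 1 2]
 [4 6 2 4 1 4 1 3 2 2 2 2 9]
 [3 2 2 5 2 6 4 2 4 2 1 1 5]
 [2 3 3 2 2 2 3 5 1 4 8 2 3]
 [5 7 3 6 7 2 5 2 2 4 3 3 4]
 [2 2 8 5 5 1 5 2 6 4 2 5 1]
 [5 4 2 2 3 2 1 8 4 7 3 3 5]
 [2 5 3 2 5 5 2 1 3 1 6 4 5]
 [2 4 5 3 5 1 4 9 2 8 4 7 5]
 [3 3 2 3 2 2 5 5 8 3 5 4 5]
 [2 7 7 2 2 1 5 4 7 2 3 2 5]
 [1 1 5 5 6 4 8 5 5 6 5 5 4]
 [6 2 6 3 5 3 2 6 6 6 4 2 3]]
side 0 59 [0.056 0.058 0.059 0.06  0.062]
side 0.015 151 [0.056 0.058 0.059 0.061 0.062]
side 0.03 89 [0.056 0.059 0.061 0.07  0.079]
side 0.04 264 [0.013 0.063 0.078 0.08  0.081]
[[5 3 4 3 2 1 1 2 1 1 3 5 4]
 [4 2 3 1 1 1 1 2 1 2 2 4 4]
 [3 2 1 1 2 1 0 1 2 2 2 2 4]
 [4 3 2 2 2 2 1 2 1 2 1 2 1]
 [5 3 2 1 1 1 2 1 1 0 1 2 2]
 [5 3 1 1 2 2 1 0 3 2 1 1 0]
 [3 3 2 1 3 1 2 0 1 2 3 3 1]
 [3 3 3 2 1 2 2 1 2 1 1 3 2]
 [2 2 2 4 4 2 1 0 2 3 2 4 4]
 [1 1 2 4 4 5 5 5 3 4 4 4 4]
 [1 1 1 1 2 4 3 5 4 5 4 4 2]
 [1 1 1 2 2 2 3 2 2 3 2 2 2]
 [2 1 1 1 2 2 2 1 2 1 3 3 2]]
```

```bash
python3 - <<'E'
from pour import *
for n in('top','side'):
    T0=dict(np.load(n+'0.npz')); k=cam(n); a=cloud(T0)[...,2]; w=cloud(k); b=w[...,2]
    m=((b>.009)&(b<.03)&(a<.006)&(w[...,0]>.1)&(w[...,0]<1)&(abs(w[...,1])<.8)).astype(np.uint8)
    N,l,s,ce=cv2.connectedComponentsWithStats(m)
    for i in range(1,N):
        if s[i,4]>=4: print(n,ce[i].round(0),s[i,4],np.median(w[l==i],0).round(3),'maxz',b[l==i].max().round(3))
o,Rt=st(); c=viewer.camera('wrist'); W3=wcloud(c)@Rt.T+o['position']; z=W3[...,2]; r=np.hypot(W3[...,0]-.4945,W3[...,1]+.391)
m=((z>.008)&(z<.026)&(r>.07)&(r<.3)).astype(np.uint8); N,l,s,ce=cv2.connectedComponentsWithStats(m)
for i in range(1,N):
    if s[i,4]>=15: q=W3[l==i]; print('w',ce[i].round(0),s[i,4],np.median(q,0).round(3),(q.max(0)-q.min(0)).round(3))
print('to +5cm',(Rt.T@(g['p']+[.03,-.12,.05]-o['position'])*100).round(2))
E
```

```text
t 42.23 p [ 0.5531 -0.161   0.1712] q [-0.394 -0.467  1.914  0.095  1.158  1.545] w 0.0096 F [ 0.7 -0.6 -0.9] 
R cols x,y,z [[0.789, -0.341, 0.512], [-0.351, -0.933, -0.081], [0.505, -0.116, -0.855]] tilt deg 31.2
w [481.  40.] 455 [ 0.747 -0.475  0.017] [0.055 0.07  0.018]
w [396. 109.] 407 [ 0.685 -0.302  0.014] [0.044 0.061 0.008]
w [599. 271.] 435 [ 0.397 -0.474  0.017] [0.064 0.046 0.018]
to +5cm [-6.38 -4.85  8.16]
```

No ball lies on the bench and the dish is empty, so the balls are in the jar (the view inside it ends at a dark disc at 60 mm). Setting the dish down.

Request:
{"fn": "send_rows", "kwargs": {"commands": [[[1, -0.5, -0.5, 0.5, -0.12], [1, -1, -1, 1.1, -0.24], [1, -1.5, -1.5, 1.7, -0.36], [1, -2, -2, 2.3, -0.48], [1, -2.5, -2.5, 2.9, -0.6], [1, -3, -3, 3.5, -0.72], [1, -3.5, -3.5, 4.1, -0.84], [1, -4, -4, 4.7, -0.96], [1, -4.5, -4.5, 5.2, -1.08], [1, -4.8, -4.9, 5.6, -1.2]]]}}

```text
t: 43.12
position: [0.5604, -0.1047, 0.1018]
eef_rot: [0.16, 0.883, 0.386, 0.216]
force: [0.3, 0.0, -0.7]
grip_width: 0.0097
finger_force: 58.9
```

Request:
{"fn": "send_rows", "kwargs": {"commands": [[[1, 0, 0, 0, -0.12], [1, 0, 0, 0, -0.24], [1, 0, 0, 0, -0.36], [1, 0, 0, 0, -0.48], [1, 0, 0, 0, -0.6], [1, 0, 0, 0, -0.6], [1, 0, 0, 0, -0.6], [1, 0, 0, 0, -0.6], [1, 0, 0, 0, -0.6], [1, 0, 0, 0, -0.6]]]}}

```text
t: 43.95
position: [0.5608, -0.1047, 0.1028]
eef_rot: [0.216, 0.731, 0.627, 0.16]
force: [0.6, -0.2, -0.8]
grip_width: 0.0099
finger_force: 58.9
```

```bash
python3 - <<'E'
from pour import *
o,Rt=st(); print('yaw',Ro.from_matrix(R0.T@Rt).as_rotvec())
print('to +1mm',(Rt.T@(g['p']+[.03,-.12,.001]-o['position'])*100).round(2))
D=Rt@d['R']; print('dish tilt',np.degrees(np.arccos(D[2,2])),'c',Rt@d['t']+o['position'])
k=dict(np.load('top0.npz')); w=cloud(k); m=(w[...,2]>.02)&(w[...,2]<.04)&(abs(w[...,0]-.45)<.12)&(abs(w[...,1]+.08)<.09); print('petri',w[m].min(0),w[m].max(0))
E
```

```text
t 43.95 p [ 0.5608 -0.1047  0.1028] q [-0.253 -0.461  2.032  0.017  1.027 -0.105] w 0.0099 F [ 0.6 -0.2 -0.8] 
R cols x,y,z [[0.162, 0.986, -0.037], [0.848, -0.12, 0.517], [0.505, -0.115, -0.855]] tilt deg 31.2
yaw [ 0.00161613 -0.00019353  0.04163433]
to +1mm [ 0.42 -4.08  6.76]
dish tilt 1.2242396778621079 c [0.56520889 0.0046954  0.08241686]
petri [ 0.36026526 -0.13968543  0.02034503] [ 0.5252397  -0.00287911  0.03983208]
```

Request:
{"fn": "send_rows", "kwargs": {"commands": [[[1, 0.06, -0.6, 1, -0.042], [1, 0.12, -1.2, 2, -0.042], [1, 0.18, -1.8, 3, -0.042], [1, 0.25, -2.4, 4, -0.042], [1, 0.31, -3, 5, -0.042], [1, 0.37, -3.6, 6, -0.042], [1, 0.4, -3.9, 6.4, -0.042], [1, 0.42, -4.08, 6.76, -0.042], [1, 0.42, -4.08, 6.76, -0.042], [1, 0.42, -4.08, 6.76, -0.042]]]}}

```text
t: 44.78
position: [0.5613, -0.1034, 0.0242]
eef_rot: [0.22, 0.717, 0.643, 0.156]
force: [-0.2, -0.2, -1.5]
grip_width: 0.0096
finger_force: 58.9
```

```bash
python3 - <<'E'
from pour import *
o,Rt=st(); D=Rt@d['R']; print('dish tilt',np.degrees(np.arccos(D[2,2])),'c',Rt@d['t']+o['position'])
E
```

```text
t 44.78 p [ 0.5613 -0.1034  0.0242] q [-0.25  -0.393  2.126  0.017  0.863 -0.149] w 0.0096 F [-0.2 -0.2 -1.5] 
R cols x,y,z [[0.125, 0.99, -0.06], [0.854, -0.076, 0.515], [0.506, -0.115, -0.855]] tilt deg 31.2
dish tilt 0.08614612746141902 c [0.56158992 0.00556163 0.00142994]
```

Request:
{"fn": "send_rows", "kwargs": {"commands": [[[1, 0, -0.08, 0.13, 0], [1, 0, -0.08, 0.13, 0], [1, 0, -0.08, 0.13, 0], [0.5, 0, -0.08, 0.13, 0], [0.5, 0, -0.08, 0.13, 0], [0.5, 0, -0.08, 0.13, 0], [0.5, 0, -0.08, 0.13, 0], [0.5, 0, -0.08, 0.13, 0], [0.5, 0, -0.08, 0.13, 0], [0.5, 0, -0.08, 0.13, 0]]]}}

```text
t: 45.62
position: [0.5609, -0.1035, 0.0222]
eef_rot: [0.22, 0.717, 0.643, 0.155]
force: [-0.9, 0.3, -0.1]
grip_width: 0.043
finger_force: 0.0
```

Request:
{"fn": "send_rows", "kwargs": {"commands": [[[0.5, 0, 0, -0.7, 0], [0.5, 0, 0, -1.7, 0], [0.5, 0, 0, -3, 0], [0.5, 0, 0, -5, 0], [0.5, 0, 0, -8, 0], [0.5, 0, 0, -11, 0], [0.5, 0, 0, -14, 0], [0.5, 0, 0, -16, 0], [0.5, 0, 0, -16, 0], [0.5, 0, 0, -16, 0]]]}}

```text
t: 46.45
position: [0.4805, -0.0851, 0.1611]
eef_rot: [0.221, 0.717, 0.643, 0.156]
force: [0.3, -0.0, -0.4]
grip_width: 0.0428
finger_force: 0.0
```

```bash
python3 - <<'E'
from pour import *
o,Rt=st(); c=viewer.camera('wrist'); W3=wcloud(c)@Rt.T+o['position']; r=np.hypot(W3[...,0]-.5616,W3[...,1]-.0056)
m=(r<.017); print('floor z',np.percentile(W3[...,2][m],[5,50,95]).round(3)); m=(r>.049)&(r<.055)&(W3[...,2]>.03)&(W3[...,2]<.06)
q=W3[m]; A=np.c_[q[:,:2],np.ones(len(q))]; s=np.linalg.lstsq(A,q[:,2],rcond=None)[0]; print('rim plane slope',s,len(q))
T=cam('top'); a=np.array([204,166.5]);b=np.array([262,192]); Pp=np.linspace(a,b,59); print(cv2.remap(T['image'].max(-1),Pp[None,:,0].astype(np.float32),Pp[None,:,1].astype(np.float32),cv2.INTER_LINEAR).ravel().tolist())
E
```

```text
t 46.45 p [ 0.4805 -0.0851  0.1611] q [-0.257 -0.763  2.117  0.018  1.239 -0.149] w 0.0428 F [ 0.3 -0.  -0.4] 
R cols x,y,z [[0.125, 0.99, -0.06], [0.852, -0.076, 0.518], [0.508, -0.116, -0.853]] tilt deg 31.4
floor z [0.003 0.004 0.005]
rim plane slope [-0.02106415  0.01250986  0.05098231] 1657
[33, 28, 28, 30, 26, 29, 24, 21, 19, 22, 26, 21, 22, 22, 14, 18, 19, 13, 16, 11, 14, 11, 11, 15, 7, 14, 8, 13, 17, 12, 11, 6, 11, 8, 10, 11, 6, 29, 65, 92, 109, 100, 86, 66, 74, 99, 97, 72, 53, 53, 54, 68, 88, 108, 113, 110, 110, 103, 94]
```

The dish stands upright (rim slope about 0.02) and empty on the bench, released, and the gripper is clear. Handing in.

```bash
python3 -c "
from cell import ctrl
print(ctrl.job_done())"
```

```text
the job is handed in; nothing more can be done
None
```

I handed the job in at about 46 s, with no verdict returned: the dish stands empty, upright and released on the bench, and three balls are fed and poured. That they are in the jar is inferred, because its floor could not be seen; none were left in the dish or found loose on the bench.

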